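Pack the standards, sample and spent jar away after an autosampler run

TASK

Clear up after the run: stand the two amber standard bottles (dark-blue and light-blue caps) in the two pockets of the lower frame of the cream stacking carrier, and only then lower the upper frame (the one with the handle) onto it, its four posts fully home in the corner sockets. Stand the green-capped sample jar in either pocket of the upper frame and the red-capped spent jar in the yellow spill tray. At the end everything stands upright and let go; drop or tip over nothing, and leave the black-capped jar and the white beaker where they are.

Things in the scene. Friction and masses are not known exactly. Their poses are not given: they have to be found in the camera images.
- standard_high: calibration standard: amber-brown round glass bottle with a DARK-BLUE cap and a white label band; 130 g, 76 mm high, body 42 mm diameter and straight up to 49 mm, then a shoulder, cap 30 mm diameter from 61 to 76 mm. Origin: centre of its underside, z up. Belongs in a pocket of the lower frame.
- standard_low: calibration standard: the same amber bottle (76 mm high, body 42 mm diameter, 130 g) with a LIGHT-BLUE cap. Origin: centre of its underside, z up. Belongs in a pocket of the lower frame.
- sample_jar: sample jar: round white plastic jar with a wide GREEN cap; 100 g, 62 mm high, body 44 mm diameter up to 46 mm, cap 41 mm diameter above. Origin: centre of its underside, z up. Belongs in a pocket of the upper frame.
- spent_jar: spent-acid jar: the same white jar (62 mm high, 44 mm diameter, 100 g) with a wide RED cap. Origin: centre of its underside, z up. Belongs in the spill tray.
- top_frame: upper carrier frame, cream, loose, 450 g, stands on four 12 mm posts at x +-52, y +-97 mm (z 0-86, chamfered feet). Deck 130 (x) x 220 (y) mm, top at z 92, two 68 mm square pockets at y +-52, rims 8 high; empty black corner sockets to z 118. Black handle bar along x over the middle: 96 long, 14 thick, 20 high, centre z 132, end legs at x +-43. Origin: amid the post feet; half-turn symmetric
- base_frame: lower carrier frame, cream, fixed. Deck 130 (x) x 220 (y) mm, top at z 6, two dark-floored 68 mm square pockets at y +-52, rims 8 high. Black square sockets at x +-52, y +-97 mm, to z 32: floor z 6, throat 16 wide to z 18, flaring to 26 at the mouth. Posts home: upper frame's origin is 6 mm above this one's; deck clears the bottles by 10. Origin: centre of underside; half-turn symmetric
- top_frame_handle (a point): centre of the upper frame's black handle bar (bar along x, 14 mm thick in y, 20 mm high); axes as the frame's
- spill_tray: yellow spill tray, fixed to the bench, open-topped, 120 mm along x by 160 mm along y, 28 mm high, walls and floor 4 mm thick. Origin: centre of its underside, z up.
- blank_jar: bystander: the same white jar (62 mm high, 44 mm diameter) with a wide BLACK cap, loose. Origin: centre of its underside. To be left alone.
- beaker: bystander: empty open white plastic beaker, 52 mm across the rim, 62 mm high, loose. Origin: centre of its underside. To be left alone.
There are look-alikes about, which are no part of the job. Several things have the shape of the spill_tray; the one meant has the colours described above.

How it is judged:
By the outcome, as a careful person would: the job done as asked, in the order asked, and still so for the second after the job is handed in, with the robot touching nothing.
It also fails if it takes over 136 s, if anything falls off the work surface, if the arm or the gripper's body presses on something with over 40 N, if the wrist force passes 120 N, or if a joint passes its speed limit or range.

ROBOT

A 6-joint arm with a two-finger parallel gripper is mounted at the origin on the work surface. World frame = base frame: x ahead of the robot, y to its left, z up, the work surface at z = 0. Lengths are in m, angles in rad, forces in N, time in s.
With the tool pointing down it reaches from about 0.35 to 0.975 m from the base axis. Payload 7.1 kg.
Tool frame: the origin (TCP) lies at the very end of the fingers, on their centre line; the grasp point (between the pads) lies 19 mm behind it (grip_point_offset is the distance from the TCP to the grasp point, in m); z points along the fingers, y is the line along which they close (so a half turn about z gives the same grasp; the last joint's range is limited). The gripper opens to 88 mm and grips with 3 to 60 N. Pads are 20 mm wide; open, the fingers measure 115 mm over their backs; the gripper's body (75 mm by 178 mm) begins 61 mm behind the grasp point.
Start: joints at [-1.145, 0.423, 1.63, -0, 1.089, -0.019], TCP at [0.269, -0.564, 0.223] pointing down, gripper open.
Joint ranges: [-3, 3], [-0.9, 2.11], [0.09, 2.58], [-1.31, 4.45], [0.11, 2.69], [-2.54, 2.54]. Speed limits (rad/s): [2.39, 2.39, 3.01, 3.14, 3.14, 3.14].

INTERFACE

Orientations are given as [roll, pitch, yaw] about the fixed x, y, z axes, in that order (R = Rz(yaw) Ry(pitch) Rx(roll)).
In Python, from cell import sense, read_camera, get_calibration, finish_job, grip_point_offset gives the robot as it stands.
- The arm moves only by the tool play_rows, never from a script. Its argument "steps" is a list of rows, each an object of numbers: "hand": the closure, from -1 (fully open) to 1 (shut); "dx", "dy", "dz": the shift along the tool's x, y, z in m; "ax", "ay", "az": the turn, a rotation vector about the tool's x, y, z in degrees. A call has 1 to 5 rows; each row is the pose to reach, as a shift and turn from the pose commanded when the call began, along the tool's axes at that moment; what a row does not reach only later rows make up. A row lasts 1/12 s, in which the tool goes at most 41.7 mm and 7.16 degrees, less where a joint would pass 70% of its speed; a pose out of reach is approached as far as the arm can. A call with a gripper value outside its range is refused whole. The fingers move at their own pace and stop on an object; "squeeze" is the grip in N (left out, the last holds). Time passes only in rows, so rows that repeat a pose let the fingers close. It gives the time, the measured TCP pose, the force, the opening and the grip force at its end, in the units of the state.
- sense(): the state, without advancing time (a new reading comes with each control period).
- read_camera(name): name is "side" or "top"; returns the picture (384x512x3 uint8, red, green, blue); there is no depth.
- get_calibration(name): a dict with "camera_matrix" (3x3 intrinsics, pixels), "rvec" (rotation vector, rad) and "tvec" (3), from world to camera coordinates, as OpenCV has them. Camera axes: x right, y down, z forward; pixel columns grow to the right and rows downward; lengths in m; the calibration is good to about 2 mm. A picture is of the moment at which its call begins. get_calibration takes no time and is no camera call.
- finish_job(): hands the job in; it is judged then, once.
The state is a dict: "time": time; "joint_positions": joint angles; "qd": joint speeds; "effort": joint torques, N m; "tool_pos": TCP position; "orientation": TCP orientation; "ft_force": force on the tool from outside, world axes, zero at the start; "wrist_torque": the same for the moment, N m; "finger_gap": opening from 0.0 (shut) to 1.0 (fully open); "gripper_force": force on a finger pad.
Only numpy, scipy, OpenCV 4.12 (cv2) and the standard library are available. Lean on these libraries where they do the work, as an engineer would, in place of code of your own. Each camera call takes 0.05 s, during which the arm holds its last target. There are 200 camera calls.

## Working session

There is one attempt and no reset: what is moved stays moved. The work goes in short steps, Python scripts to look and compute and a tool call to move; the robot and the scene stay as the last step left them, time stands still between calls to the robot, and variables do not carry over. Pictures are saved under pics/ and viewed, at most 14 in all, crops included, and the job is handed in when it is done.

Besides the shell and the picture viewer there is one more tool, called after "Request:" as name(argument=value, ...) on one line, values as JSON. play_rows: Moves the arm, as the interface text tells. Its arguments: {"type":"object","properties":{"steps":{"type":"array","items":{"type":"object","properties":{"hand":{"type":"number"},"dx":{"type":"number"},"dy":{"type":"number"},"dz":{"type":"number"},"ax":{"type":"number"},"ay":{"type":"number"},"az":{"type":"number"}}}},"squeeze":{"type":"number"}},"required":["steps"]}

```bash
mkdir -p pics; ls; python3 - <<'E'
from cell import *
import cv2,numpy as np
for n in("side","top"):
    im=read_camera(n); cv2.imwrite(f"pics/{n}0.png",cv2.cvtColor(im,cv2.COLOR_RGB2BGR))
    c=get_calibration(n); R=cv2.Rodrigues(np.array(c["rvec"],float))[0]
    print(n,c,(-R.T@np.array(c["tvec"]).ravel()).round(3))
print(sense(),grip_point_offset)
E
```

```text
pics
side {'camera_matrix': array([[478.88873532,   0.        , 250.96480066],
       [  0.        , 478.88873532, 188.0129284 ],
       [  0.        ,   0.        ,   1.        ]]), 'rvec': array([ 0.08842443, -2.67558047,  1.55154491]), 'tvec': array([0.48276895, 0.11245873, 1.33468205])} [0.391 1.135 0.766]
top {'camera_matrix': array([[472.15237241,   0.        , 257.42376562],
       [  0.        , 472.15237241, 185.06303355],
       [  0.        ,   0.        ,   1.        ]]), 'rvec': array([ 2.17560434, -2.14312814,  0.1480799 ]), 'tvec': array([-1.21543732e-03,  4.97523923e-01,  1.23180930e+00])} [0.336 0.016 1.285]
{'time': 0.1, 'joint_positions': array([-1.14500320e+00,  4.23760073e-01,  1.63056743e+00,  1.74501228e-05,
        1.08858957e+00, -1.90021054e-02]), 'qd': array([-1.03710093e-05, -1.83394305e-03, -7.94394059e-04, -2.61062222e-04,
        2.09441015e-04, -4.32756240e-04]), 'effort': array([-1.12149448e-04, -5.45613849e+01, -2.74324179e+01,  6.44989195e-02,
        1.87809271e-02, -3.17192553e-05]), 'tool_pos': array([ 0.26875077, -0.56374152,  0.22200027]), 'orientation': array([-3.14026877e+00, -4.06120666e-05,  4.44787099e-01]), 'ft_force': array([ 0.20817968,  0.6864305 , -0.31087272]), 'wrist_torque': array([0.03546582, 0.02392004, 0.02211773]), 'gripper_force': 0.0, 'finger_gap': 0.9953922747714341} 0.0187
```

View pics/top0.png

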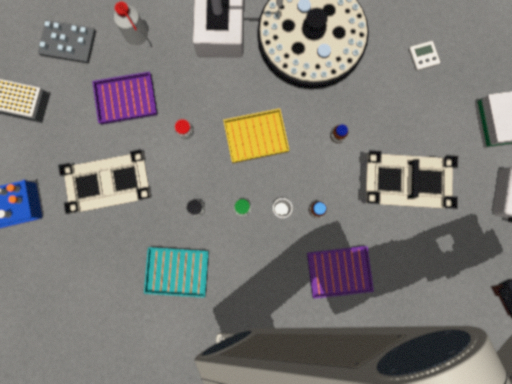

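View pics/side0.png

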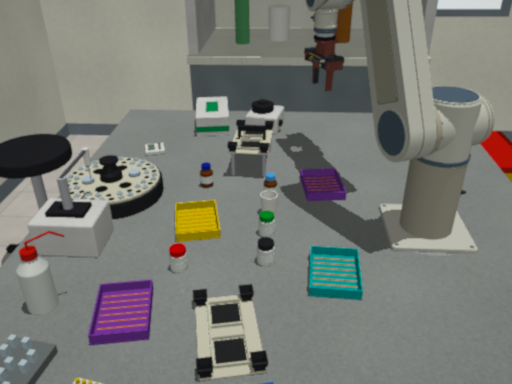

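Top view: amber bottles are at (341,131) with the dark-blue cap and (319,208) with the light-blue cap. The green jar is at (242,206), red at (183,127), black at (195,206) and the beaker at (282,208). The base frame is at (105,180), the top frame with the handle at (412,180) and the yellow tray at (257,135).

Look-alikes:
- **Trays:** purple at (125,98) and (340,272), teal at (177,271). I choose the yellow one.
- **Jars:** red, green and black are told apart by cap colour.
- **Red cap:** the wash bottle at (123,8) also has one.

```bash
cat > h.py <<'E'
from cell import *
import cv2,numpy as np
from scipy.optimize import least_squares
C={n:get_calibration(n) for n in("side","top")}
def proj(n,P):
    c=C[n]; return cv2.projectPoints(np.asarray(P,float).reshape(-1,3),np.array(c["rvec"],float),np.array(c["tvec"],float),c["camera_matrix"],None)[0].reshape(-1,2)
def back(n,px,z):
    c=C[n]; R=cv2.Rodrigues(np.array(c["rvec"],float))[0]; t=np.array(c["tvec"],float).ravel()
    d=R.T@np.linalg.inv(c["camera_matrix"])@[px[0],px[1],1]; o=-R.T@t
    return o+d*(z-o[2])/d[2]
def hullc(n,P):
    m=cv2.moments(cv2.convexHull(proj(n,P).astype(np.float32))); return np.array([m["m10"],m["m01"]])/m["m00"]
A=np.linspace(0,2*np.pi,24,endpoint=False)
def cyl(x,y,r,z0,z1): return [(x+r*np.cos(a),y+r*np.sin(a),z) for a in A for z in(z0,z1)]
def blob(mask,near,rad=22):
    k,l,s,c=cv2.connectedComponentsWithStats(mask.astype(np.uint8))
    ok=[i for i in range(1,k) if s[i,4]>=25 and np.hypot(*(c[i]-near))<rad]
    if not ok: return None
    i=min(ok,key=lambda i:np.hypot(*(c[i]-near))); return c[i],s[i,4]
def hsv(im): return cv2.cvtColor(im,cv2.COLOR_RGB2HSV).astype(int)
def colmask(im,h0,h1,s=120,v=40):
    H=hsv(im); return (H[...,0]>=h0)&(H[...,0]<=h1)&(H[...,1]>=s)&(H[...,2]>=v)
def rot(P,x,y,a):
    P=np.asarray(P,float).copy(); c,s=np.cos(a),np.sin(a)
    P[:,:2]=P[:,:2]@np.array([[c,s],[-s,c]])+[x,y]; return P
def frame(im,guess,z0,z1,n="top",near=None,thr=70):
    m=im.max(2)<thr
    S=[(sx*.052,sy*.097) for sx in(1,-1) for sy in(1,-1)]
    box=[[(u+a,v+b,z) for a in(-.013,.013) for b in(-.013,.013) for z in(z0,z1)] for u,v in S]
    g=np.array(guess,float)
    for _ in range(3):
        obs=[blob(m,hullc(n,rot(b,*g)),14) for b in box]
        f=lambda p:np.concatenate([hullc(n,rot(b,*p))-o[0] for b,o in zip(box,obs) if o])
        r=least_squares(f,g,x_scale=[.01,.01,.1]); g=r.x
    return g,r.fun.round(1),[o and int(o[1]) for o in obs]
E
python3 - <<'E'
from h import *
T=read_camera("top");S=read_camera("side")
for nm,h,z0,z1,r,pt,ps in [("dblue",(105,130),.061,.076,.015,(341,131),(206,167)),("lblue",(95,115),.061,.076,.015,(319,208),(270,177)),
  ("green",(50,80),.046,.062,.0205,(242,206),(266,216)),("red",(0,8),.046,.062,.0205,(183,127),(178,250))]:
    bt,bs=blob(colmask(T,*h),pt),blob(colmask(S,*h),ps)
    f=lambda p:np.r_[hullc("top",cyl(*p,r,z0,z1))-bt[0],(hullc("side",cyl(*p,r,z0,z1))-bs[0]) if bs else []]
    q=least_squares(f,back("top",pt,z1)[:2],x_scale=.01); print(nm,q.x.round(4),q.fun.round(1),bt[1],bs and bs[1])
b=blob(colmask(T,20,32),(257,135)); print("tray",back("top",b[0],.01).round(3),b)
for nm,px,z0,z1 in(("base",(105,181),0,.032),("topf",(412,180),.086,.118)):
    for a in(.15,):
        p=back("top",px,z1); print(nm,*frame(T,[p[0],p[1],.17 if nm=="base" else -.03],z0,z1))
c=lambda im,x,y,w,h,W=400,H=300:cv2.resize(im[y:y+h,x:x+w],(W,H),interpolation=cv2.INTER_CUBIC)
M=np.vstack([np.hstack([c(T,50,140,112,84),c(T,356,138,112,84)]),np.hstack([c(S,180,275,100,100),c(T,160,100,208,130)])])
cv2.imwrite("pics/m1.png",M[...,::-1])
E
```

```text
dblue [ 0.6437 -0.2135] [ 0.1 -0.2  0.3  0.3] 102 54
lblue [ 0.4361 -0.1543] [0.1 0.  0.  0.2] 114 68
green [0.439  0.0457] [ 0.3 -0.  -0.1  0.6] 160 140
red [0.6495 0.2086] [ 0.5  0.  -0.   0.6] 177 197
tray [0.639 0.013 0.01 ] (array([255.73874239, 135.30588235]), np.int32(2465))
base [0.50718021 0.42566766 0.21446859] [ 0.6  0.2 -0.7  0.9  1.  -0.8 -0.1 -0.3] [75, 56, 68, 51]
topf [ 0.51233528 -0.38749777 -0.03900471] [-0.4  1.6 -0.5 -0.3  1.2 -0.2 -0.4 -0.8] [64, 101, 73, 88]
```

View pics/m1.png

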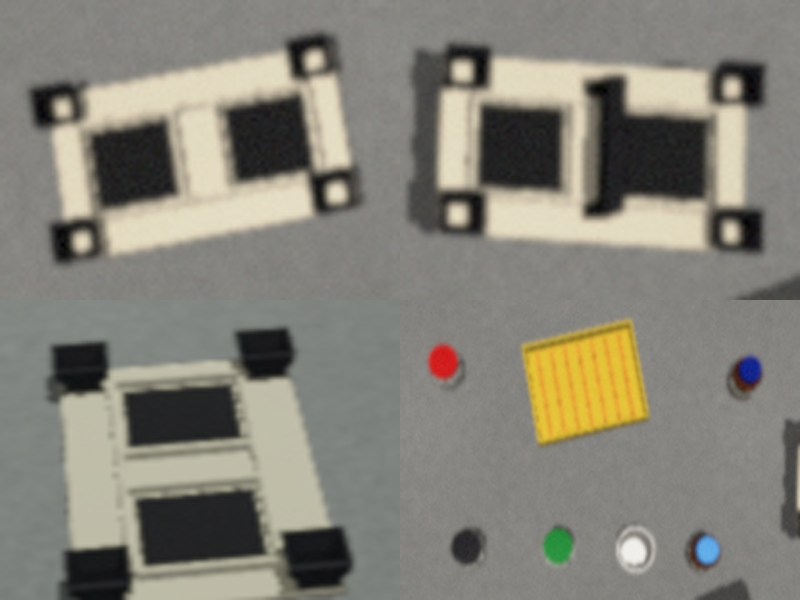

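The crop confirms the caps: red (183,127), dark-blue (341,131), green (242,206) and light-blue (319,208). Yellow tray at (257,135). The frame sockets show cream floors that bias the fit, so I'll refit with filled outlines.

```bash
cat >> h.py <<'E'
def frame2(ims,guess,z0,z1,thr=90,rad=12):
    S=[(sx*.052,sy*.097) for sx in(1,-1) for sy in(1,-1)]
    box=[[(u+a,v+b,z) for a in(-.013,.013) for b in(-.013,.013) for z in(z0,z1)] for u,v in S]
    g=np.array(guess,float); cs={}
    for n,im in ims.items():
        big=cv2.resize(im,None,fx=4,fy=4,interpolation=cv2.INTER_CUBIC)
        m=(big.max(2)<thr).astype(np.uint8)
        L=[]
        for c in cv2.findContours(m,cv2.RETR_EXTERNAL,cv2.CHAIN_APPROX_NONE)[0]:
            h=cv2.convexHull(c); M=cv2.moments(h)
            if M["m00"]>16*40 and M["m00"]<16*400: L.append((np.array([M["m10"],M["m01"]])/M["m00"]/4-.375,M["m00"]/16))
        cs[n]=L
    for _ in range(4):
        pr=[]
        for n in ims:
            for b in box:
                h=hullc(n,rot(b,*g)); k=min(cs[n],key=lambda q:np.hypot(*(q[0]-h)),default=None)
                if k is not None and np.hypot(*(k[0]-h))<rad: pr.append((n,b,k))
        r=least_squares(lambda p:np.concatenate([hullc(n,rot(b,*p))-k[0] for n,b,k in pr]),g,x_scale=[.01,.01,.1],loss="soft_l1"); g=r.x
    return g,r.fun.round(1),[(n,int(k[1])) for n,b,k in pr]
E
python3 - <<'E'
from h import *
T=read_camera("top");S=read_camera("side")
for t in(75,100):
    print("base",*frame2({"top":T},[.507,.4257,.19],.006,.032,t)); print(" both",*frame2({"top":T,"side":S},[.507,.4257,.19],.006,.032,t))
    print("topf",*frame2({"top":T},[.512,-.3875,-.04],.092,.118,t)); print(" both",*frame2({"top":T,"side":S},[.512,-.3875,-.04],.092,.118,t))
E
```

```text
base [0.50403234 0.42003434 0.20639866] [ 0.5  0.2 -0.3  0.6  0.4 -0.4 -0.6 -0.1] [('top', 132), ('top', 120), ('top', 130), ('top', 119)]
 both [0.50422019 0.41861211 0.2103409 ] [ 1.   0.3  0.2  0.4  1.1 -0.4  0.  -0.3  0.7  0.4  0.4  0.3 -0.6  1.4
 -0.4  1.2] [('top', 132), ('top', 120), ('top', 130), ('top', 119), ('side', 340), ('side', 227), ('side', 291), ('side', 196)]
topf [ 0.50911482 -0.38449443 -0.04356257] [-0.1  0.2  0.1 -0.2] [('top', 146), ('top', 149)]
 both [ 0.51062448 -0.38499187 -0.04267199] [ 0.  -0.4  0.3 -0.8  0.2  0.4  7.3  1.5] [('top', 146), ('top', 149), ('side', 70), ('side', 208)]
base [0.50451419 0.42019471 0.20722803] [ 0.2  0.2 -0.8  0.5  0.5 -0.7] [('top', 169), ('top', 154), ('top', 159)]
 both [0.50438594 0.41792746 0.2077255 ] [ 1.   0.3  0.1  0.5  1.3 -0.6  0.8 -0.4  0.7 -0.1 -0.6  1.  -0.2  1.1] [('top', 169), ('top', 154), ('top', 159), ('side', 388), ('side', 261), ('side', 330), ('side', 228)]
topf [ 0.50912889 -0.38476017 -0.0432707 ] [-0.2  0.3  0.2 -0.2] [('top', 177), ('top', 180)]
 both [ 0.51056793 -0.38570369 -0.04141171] [ 0.1 -0.3  0.6 -0.9  0.4  0.2  7.4  1.4] [('top', 177), ('top', 180), ('side', 86), ('side', 245)]
```

Request:
play_rows(steps=[{"hand": -1, "az": -7}, {"hand": -1, "az": -14}, {"hand": -1, "az": -21}, {"hand": -1, "az": -28}, {"hand": -1, "az": -35}], squeeze=20)

```text
invalid input at $.steps[0]: expected keys hand, dx, dy, dz, ax, ay, az
```

Request:
play_rows(steps=[{"hand": -1, "dx": 0.03, "dy": -0.027, "dz": 0, "ax": 0, "ay": 0, "az": -7}, {"hand": -1, "dx": 0.06, "dy": -0.054, "dz": 0, "ax": 0, "ay": 0, "az": -14}, {"hand": -1, "dx": 0.09, "dy": -0.081, "dz": 0, "ax": 0, "ay": 0, "az": -21}, {"hand": -1, "dx": 0.12, "dy": -0.108, "dz": 0, "ax": 0, "ay": 0, "az": -28}, {"hand": -1, "dx": 0.148, "dy": -0.135, "dz": 0, "ax": 0, "ay": 0, "az": -35}], squeeze=20)

```text
time: 0.72
tool_pos: [0.3448, -0.3769, 0.2227]
orientation: [3.141, -0.0, 1.061]
ft_force: [0.5, -0.1, 0.5]
finger_gap: 1.002
gripper_force: 0.0
```

Request:
play_rows(steps=[{"hand": -1, "dx": 0, "dy": 0, "dz": 0, "ax": 0, "ay": 0, "az": -7}, {"hand": -1, "dx": 0, "dy": 0, "dz": 0, "ax": 0, "ay": 0, "az": -14}, {"hand": -1, "dx": 0, "dy": 0, "dz": 0, "ax": 0, "ay": 0, "az": -21}, {"hand": -1, "dx": 0, "dy": 0, "dz": 0, "ax": 0, "ay": 0, "az": -28}, {"hand": -1, "dx": 0, "dy": 0, "dz": 0, "ax": 0, "ay": 0, "az": -29.5}])

```text
time: 1.13
tool_pos: [0.3446, -0.3784, 0.2228]
orientation: [3.142, 0.0, 1.577]
ft_force: [-0.1, -0.0, 0.0]
finger_gap: 0.998
gripper_force: 0.0
```

Request:
play_rows(steps=[{"hand": -1, "dx": 0.19, "dy": 0.077, "dz": 0, "ax": 0, "ay": 0, "az": 0}, {"hand": -1, "dx": 0.19, "dy": 0.077, "dz": 0, "ax": 0, "ay": 0, "az": 0}, {"hand": -1, "dx": 0.19, "dy": 0.077, "dz": 0, "ax": 0, "ay": 0, "az": 0}, {"hand": -1, "dx": 0.19, "dy": 0.077, "dz": 0, "ax": 0, "ay": 0, "az": 0}, {"hand": -1, "dx": 0.19, "dy": 0.077, "dz": 0, "ax": 0, "ay": 0, "az": 0}])

```text
time: 1.55
tool_pos: [0.4218, -0.1867, 0.2229]
orientation: [3.141, 0.0, 1.57]
ft_force: [0.6, -0.8, 0.2]
finger_gap: 1.002
gripper_force: 0.0
```

Request:
play_rows(steps=[{"hand": -1, "dx": 0.034, "dy": 0.014, "dz": 0, "ax": 0, "ay": 0, "az": 0}, {"hand": -1, "dx": 0.034, "dy": 0.014, "dz": 0.035, "ax": 0, "ay": 0, "az": 0}, {"hand": -1, "dx": 0.034, "dy": 0.014, "dz": 0.07, "ax": 0, "ay": 0, "az": 0}, {"hand": -1, "dx": 0.034, "dy": 0.014, "dz": 0.1, "ax": 0, "ay": 0, "az": 0}, {"hand": -1, "dx": 0.034, "dy": 0.014, "dz": 0.1, "ax": 0, "ay": 0, "az": 0}])

```text
time: 1.97
tool_pos: [0.4323, -0.1529, 0.1184]
orientation: [-3.133, -0.003, 1.571]
ft_force: [-1.1, 0.2, -0.8]
finger_gap: 1.001
gripper_force: 0.0
```

Request:
play_rows(steps=[{"hand": -1, "dx": 0, "dy": 0, "dz": 0.04, "ax": 0, "ay": 0, "az": 0}, {"hand": -1, "dx": 0, "dy": 0, "dz": 0.075, "ax": 0, "ay": 0, "az": 0}, {"hand": -1, "dx": 0, "dy": 0, "dz": 0.103, "ax": 0, "ay": 0, "az": 0}, {"hand": -1, "dx": 0, "dy": 0, "dz": 0.105, "ax": 0, "ay": 0, "az": 0}, {"hand": -1, "dx": 0, "dy": 0, "dz": 0.105, "ax": 0, "ay": 0, "az": 0}])

```text
time: 2.38
tool_pos: [0.4352, -0.1547, 0.0177]
orientation: [-3.139, -0.001, 1.57]
ft_force: [0.3, -0.1, 0.7]
finger_gap: 0.996
gripper_force: 0.0
```

Request:
play_rows(steps=[{"hand": 0.3, "dx": 0, "dy": 0, "dz": 0, "ax": 0, "ay": 0, "az": 0}, {"hand": 0.3, "dx": 0, "dy": 0, "dz": 0, "ax": 0, "ay": 0, "az": 0}, {"hand": 0.3, "dx": 0, "dy": 0, "dz": 0, "ax": 0, "ay": 0, "az": 0}, {"hand": 0.3, "dx": 0, "dy": 0, "dz": 0, "ax": 0, "ay": 0, "az": 0}, {"hand": 0.3, "dx": 0, "dy": 0, "dz": 0, "ax": 0, "ay": 0, "az": 0}], squeeze=20)

```text
time: 2.8
tool_pos: [0.4361, -0.1549, 0.0187]
orientation: [3.14, 0.001, 1.571]
ft_force: [0.2, -0.6, 0.7]
finger_gap: 0.659
gripper_force: 0.0
```

Request:
play_rows(steps=[{"hand": 0.8, "dx": 0, "dy": 0, "dz": 0, "ax": 0, "ay": 0, "az": 0}, {"hand": 0.8, "dx": 0, "dy": 0, "dz": 0, "ax": 0, "ay": 0, "az": 0}, {"hand": 0.8, "dx": 0, "dy": 0, "dz": 0, "ax": 0, "ay": 0, "az": 0}, {"hand": 0.8, "dx": 0, "dy": 0, "dz": 0, "ax": 0, "ay": 0, "az": 0}, {"hand": 0.8, "dx": 0, "dy": 0, "dz": 0, "ax": 0, "ay": 0, "az": 0}])

```text
time: 3.22
tool_pos: [0.4357, -0.1547, 0.0179]
orientation: [3.141, 0.0, 1.571]
ft_force: [0.5, -0.5, 6.1]
finger_gap: 0.476
gripper_force: 20.0
```

Request:
play_rows(steps=[{"hand": 0.8, "dx": 0, "dy": 0, "dz": -0.01, "ax": 0, "ay": 0, "az": 0}, {"hand": 0.8, "dx": 0, "dy": 0, "dz": -0.035, "ax": 0, "ay": 0, "az": 0}, {"hand": 0.8, "dx": 0, "dy": 0, "dz": -0.07, "ax": 0, "ay": 0, "az": 0}, {"hand": 0.8, "dx": 0, "dy": 0, "dz": -0.1, "ax": 0, "ay": 0, "az": 0}, {"hand": 0.8, "dx": 0, "dy": 0, "dz": -0.12, "ax": 0, "ay": 0, "az": 0}])

```text
time: 3.63
tool_pos: [0.4359, -0.1548, 0.1404]
orientation: [3.14, 0.001, 1.571]
ft_force: [-0.1, -0.7, -1.6]
finger_gap: 0.476
gripper_force: 20.0
```

Request:
play_rows(steps=[{"hand": 0.8, "dx": 0.02, "dy": 0, "dz": 0, "ax": 0, "ay": 0, "az": 0}, {"hand": 0.8, "dx": 0.06, "dy": 0.005, "dz": 0, "ax": 0, "ay": 0, "az": 0}, {"hand": 0.8, "dx": 0.1, "dy": 0.01, "dz": 0, "ax": 0, "ay": 0, "az": 0}, {"hand": 0.8, "dx": 0.14, "dy": 0.015, "dz": 0, "ax": 0, "ay": 0, "az": 0}, {"hand": 0.8, "dx": 0.18, "dy": 0.02, "dz": 0, "ax": 0, "ay": 0, "az": 0}])

```text
time: 4.05
tool_pos: [0.455, 0.0269, 0.1381]
orientation: [-3.141, 0.0, 1.57]
ft_force: [1.2, -0.7, -1.4]
finger_gap: 0.472
gripper_force: 20.0
```

Request:
play_rows(steps=[{"hand": 0.8, "dx": 0.04, "dy": 0.005, "dz": 0, "ax": 0, "ay": 0, "az": 0}, {"hand": 0.8, "dx": 0.08, "dy": 0.01, "dz": 0, "ax": 0, "ay": 0, "az": 0}, {"hand": 0.8, "dx": 0.12, "dy": 0.015, "dz": 0, "ax": 0, "ay": 0, "az": 0}, {"hand": 0.8, "dx": 0.16, "dy": 0.02, "dz": 0, "ax": 0, "ay": 0, "az": 0}, {"hand": 0.8, "dx": 0.2, "dy": 0.025, "dz": 0, "ax": 0, "ay": 0, "az": 0}])

```text
time: 4.47
tool_pos: [0.4799, 0.2273, 0.138]
orientation: [-3.141, 0.0, 1.571]
ft_force: [1.1, -1.3, -2.3]
finger_gap: 0.471
gripper_force: 20.0
```

Request:
play_rows(steps=[{"hand": 0.8, "dx": 0.04, "dy": 0.003, "dz": 0, "ax": 0, "ay": 0, "az": 0}, {"hand": 0.8, "dx": 0.08, "dy": 0.006, "dz": 0, "ax": 0, "ay": 0, "az": 0}, {"hand": 0.8, "dx": 0.12, "dy": 0.009, "dz": 0, "ax": 0, "ay": 0, "az": 0}, {"hand": 0.8, "dx": 0.16, "dy": 0.012, "dz": 0, "ax": 0, "ay": 0, "az": 0}, {"hand": 0.8, "dx": 0.2, "dy": 0.012, "dz": 0, "ax": 0, "ay": 0, "az": 0}])

```text
time: 4.88
tool_pos: [0.4922, 0.4271, 0.1378]
orientation: [-3.141, 0.001, 1.571]
ft_force: [1.1, -0.3, -1.4]
finger_gap: 0.475
gripper_force: 20.0
```

Request:
play_rows(steps=[{"hand": 0.8, "dx": 0.03, "dy": 0, "dz": 0, "ax": 0, "ay": 0, "az": 0}, {"hand": 0.8, "dx": 0.045, "dy": 0, "dz": 0, "ax": 0, "ay": 0, "az": 0}, {"hand": 0.8, "dx": 0.045, "dy": 0, "dz": 0, "ax": 0, "ay": 0, "az": 0}])

```text
time: 5.13
tool_pos: [0.4919, 0.4736, 0.1377]
orientation: [3.141, -0.001, 1.574]
ft_force: [-0.1, -0.4, -2.1]
finger_gap: 0.476
gripper_force: 20.0
```

Request:
play_rows(steps=[{"hand": 0.8, "dx": -0.003, "dy": 0.001, "dz": 0.03, "ax": 0, "ay": 0, "az": 0}, {"hand": 0.8, "dx": -0.003, "dy": 0.001, "dz": 0.06, "ax": 0, "ay": 0, "az": 0}, {"hand": 0.8, "dx": -0.003, "dy": 0.001, "dz": 0.085, "ax": 0, "ay": 0, "az": 0}, {"hand": 0.8, "dx": -0.003, "dy": 0.001, "dz": 0.1, "ax": 0, "ay": 0, "az": 0}, {"hand": 0.8, "dx": -0.003, "dy": 0.001, "dz": 0.107, "ax": 0, "ay": 0, "az": 0}])

```text
time: 5.55
tool_pos: [0.4923, 0.4651, 0.0282]
orientation: [-3.138, 0.003, 1.57]
ft_force: [-0.4, -0.4, -1.9]
finger_gap: 0.473
gripper_force: 20.0
```

Request:
play_rows(steps=[{"hand": 0.8, "dx": 0, "dy": 0, "dz": 0.003, "ax": 0, "ay": 0, "az": 0}, {"hand": 0.8, "dx": 0, "dy": 0, "dz": 0.004, "ax": 0, "ay": 0, "az": 0}, {"hand": 0.8, "dx": 0, "dy": 0, "dz": 0.005, "ax": 0, "ay": 0, "az": 0}, {"hand": 0.8, "dx": 0, "dy": 0, "dz": 0.005, "ax": 0, "ay": 0, "az": 0}])

```text
time: 5.88
tool_pos: [0.4944, 0.4679, 0.027]
orientation: [3.14, -0.001, 1.57]
ft_force: [0.5, 1.2, -1.8]
finger_gap: 0.471
gripper_force: 20.0
```

```bash
python3 - <<'E'
from h import *
T=read_camera("top");S=read_camera("side")
c=lambda im,x,y,w,h,W=400,H=400:cv2.resize(im[y:y+h,x:x+w],(W,H),interpolation=cv2.INTER_CUBIC)
cv2.imwrite("pics/m2.png",np.hstack([c(T,45,130,120,120),c(S,170,240,130,130)])[...,::-1])
E
```

```text
(no output)
```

View pics/m2.png

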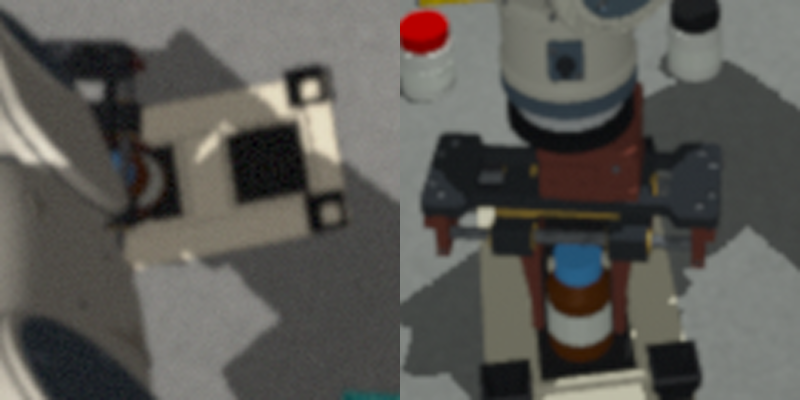

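The crop shows the bottle over the far pocket, centred in side view at about (264,342), with the fingers clear of the rims. About 3 mm to go.

Request:
play_rows(steps=[{"hand": 0.8, "dx": 0, "dy": 0, "dz": 0.001, "ax": 0, "ay": 0, "az": 0}, {"hand": 0.8, "dx": 0, "dy": 0, "dz": 0.002, "ax": 0, "ay": 0, "az": 0}, {"hand": 0.8, "dx": 0, "dy": 0, "dz": 0.003, "ax": 0, "ay": 0, "az": 0}, {"hand": 0.8, "dx": 0, "dy": 0, "dz": 0.003, "ax": 0, "ay": 0, "az": 0}])

```text
time: 6.32
tool_pos: [0.4939, 0.4676, 0.024]
orientation: [3.141, -0.0, 1.571]
ft_force: [-2.0, -1.0, 7.3]
finger_gap: 0.471
gripper_force: 20.0
```

Request:
play_rows(steps=[{"hand": -0.5, "dx": 0, "dy": 0, "dz": 0, "ax": 0, "ay": 0, "az": 0}, {"hand": -0.5, "dx": 0, "dy": 0, "dz": 0, "ax": 0, "ay": 0, "az": 0}, {"hand": -0.5, "dx": 0, "dy": 0, "dz": 0, "ax": 0, "ay": 0, "az": 0}, {"hand": -0.5, "dx": 0, "dy": 0, "dz": 0, "ax": 0, "ay": 0, "az": 0}, {"hand": -0.5, "dx": 0, "dy": 0, "dz": -0.01, "ax": 0, "ay": 0, "az": 0}])

```text
time: 6.73
tool_pos: [0.4926, 0.4663, 0.031]
orientation: [-3.139, 0.002, 1.571]
ft_force: [0.2, 0.0, -0.4]
finger_gap: 0.745
gripper_force: 0.0
```

Request:
play_rows(steps=[{"hand": -0.5, "dx": 0, "dy": 0, "dz": -0.03, "ax": 0, "ay": 0, "az": 0}, {"hand": -0.5, "dx": 0, "dy": 0, "dz": -0.065, "ax": 0, "ay": 0, "az": 0}, {"hand": -0.5, "dx": 0, "dy": 0, "dz": -0.1, "ax": 0, "ay": 0, "az": 0}, {"hand": -0.5, "dx": -0.03, "dy": 0.02, "dz": -0.12, "ax": 0, "ay": 0, "az": 0}, {"hand": -1, "dx": -0.06, "dy": 0.04, "dz": -0.12, "ax": 0, "ay": 0, "az": 0}])

```text
time: 7.15
tool_pos: [0.5359, 0.4102, 0.1594]
orientation: [3.134, -0.006, 1.574]
ft_force: [1.7, 0.1, -0.1]
finger_gap: 0.789
gripper_force: 0.0
```

Request:
play_rows(steps=[{"hand": -1, "dx": -0.035, "dy": 0.02, "dz": 0, "ax": 0, "ay": 0, "az": 0}, {"hand": -1, "dx": -0.07, "dy": 0.04, "dz": 0, "ax": 0, "ay": 0, "az": 0}, {"hand": -1, "dx": -0.105, "dy": 0.06, "dz": 0, "ax": 0, "ay": 0, "az": 0}, {"hand": -1, "dx": -0.14, "dy": 0.08, "dz": 0, "ax": 0, "ay": 0, "az": 0}, {"hand": -1, "dx": -0.175, "dy": 0.1, "dz": 0, "ax": 0, "ay": 0, "az": 0}])

```text
time: 7.57
tool_pos: [0.6344, 0.2306, 0.1536]
orientation: [3.141, -0.0, 1.571]
ft_force: [0.3, 0.4, -0.3]
finger_gap: 1.004
gripper_force: 0.0
```

Request:
play_rows(steps=[{"hand": -1, "dx": -0.024, "dy": 0.016, "dz": 0, "ax": 0, "ay": 0, "az": 0}, {"hand": -1, "dx": -0.024, "dy": 0.016, "dz": 0, "ax": 0, "ay": 0, "az": 0}])

```text
time: 7.73
tool_pos: [0.6526, 0.2034, 0.1536]
orientation: [3.139, 0.001, 1.566]
ft_force: [0.3, 1.0, 0.2]
finger_gap: 0.998
gripper_force: 0.0
```

```bash
python3 - <<'E'
from h import *
T=read_camera("top");S=read_camera("side"); print(sense()["tool_pos"])
c=lambda im,x,y,w,h,W=400,H=400:cv2.resize(im[y:y+h,x:x+w],(W,H),interpolation=cv2.INTER_CUBIC)
cv2.imwrite("pics/m3.png",np.hstack([c(S,110,170,130,130),c(S,170,240,130,130)])[...,::-1])
E
```

```text
[0.65009261 0.20719275 0.1531182 ]
```

View pics/m3.png

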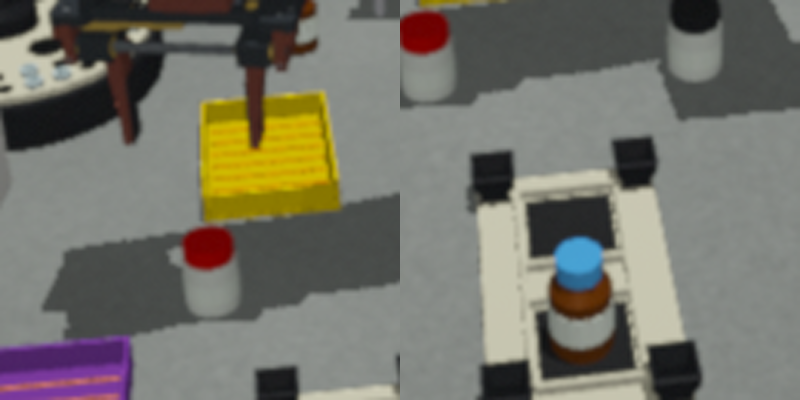

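The light-blue bottle stands upright in the pocket, side view (228+,~345). The fingers are straddling the red jar from above. I descend and grasp.

Request:
play_rows(steps=[{"hand": -1, "dx": 0.001, "dy": 0, "dz": 0.04, "ax": 0, "ay": 0, "az": 0}, {"hand": -1, "dx": 0.001, "dy": 0, "dz": 0.08, "ax": 0, "ay": 0, "az": 0}, {"hand": -1, "dx": 0.001, "dy": 0, "dz": 0.115, "ax": 0, "ay": 0, "az": 0}, {"hand": -1, "dx": 0.001, "dy": 0, "dz": 0.135, "ax": 0, "ay": 0, "az": 0}, {"hand": -1, "dx": 0.001, "dy": 0, "dz": 0.135, "ax": 0, "ay": 0, "az": 0}])

```text
time: 8.25
tool_pos: [0.6451, 0.2098, 0.0128]
orientation: [-3.133, 0.002, 1.572]
ft_force: [-0.9, -0.1, -0.2]
finger_gap: 0.997
gripper_force: 0.0
```

Request:
play_rows(steps=[{"hand": 0.8, "dx": 0, "dy": 0, "dz": 0, "ax": 0, "ay": 0, "az": 0}, {"hand": 0.8, "dx": 0, "dy": 0, "dz": 0, "ax": 0, "ay": 0, "az": 0}, {"hand": 0.8, "dx": 0, "dy": 0, "dz": 0, "ax": 0, "ay": 0, "az": 0}, {"hand": 0.8, "dx": 0, "dy": 0, "dz": 0, "ax": 0, "ay": 0, "az": 0}, {"hand": 0.8, "dx": 0, "dy": 0, "dz": 0, "ax": 0, "ay": 0, "az": 0}])

```text
time: 8.67
tool_pos: [0.6506, 0.2097, 0.0195]
orientation: [3.139, -0.001, 1.571]
ft_force: [-0.0, 0.2, 0.8]
finger_gap: 0.664
gripper_force: 0.0
```

Request:
play_rows(steps=[{"hand": 0.8, "dx": 0, "dy": 0, "dz": 0, "ax": 0, "ay": 0, "az": 0}, {"hand": 0.8, "dx": 0, "dy": 0, "dz": 0, "ax": 0, "ay": 0, "az": 0}, {"hand": 0.8, "dx": 0, "dy": 0, "dz": 0, "ax": 0, "ay": 0, "az": 0}, {"hand": 0.8, "dx": 0, "dy": 0, "dz": 0, "ax": 0, "ay": 0, "az": 0}, {"hand": 0.8, "dx": 0, "dy": 0, "dz": 0, "ax": 0, "ay": 0, "az": 0}])

```text
time: 9.08
tool_pos: [0.6498, 0.2093, 0.0183]
orientation: [3.141, -0.0, 1.57]
ft_force: [-2.1, -1.0, 6.6]
finger_gap: 0.499
gripper_force: 20.0
```

Request:
play_rows(steps=[{"hand": 0.8, "dx": 0, "dy": 0, "dz": -0.015, "ax": 0, "ay": 0, "az": 0}, {"hand": 0.8, "dx": 0, "dy": 0, "dz": -0.045, "ax": 0, "ay": 0, "az": 0}, {"hand": 0.8, "dx": 0, "dy": 0, "dz": -0.075, "ax": 0, "ay": 0, "az": 0}, {"hand": 0.8, "dx": -0.02, "dy": 0, "dz": -0.09, "ax": 0, "ay": 0, "az": 0}, {"hand": 0.8, "dx": -0.05, "dy": -0.003, "dz": -0.09, "ax": 0, "ay": 0, "az": 0}])

```text
time: 9.5
tool_pos: [0.6499, 0.1616, 0.113]
orientation: [3.133, -0.002, 1.573]
ft_force: [0.7, -1.6, -0.1]
finger_gap: 0.499
gripper_force: 20.0
```

Request:
play_rows(steps=[{"hand": 0.8, "dx": -0.04, "dy": -0.003, "dz": 0, "ax": 0, "ay": 0, "az": 0}, {"hand": 0.8, "dx": -0.08, "dy": -0.006, "dz": 0, "ax": 0, "ay": 0, "az": 0}, {"hand": 0.8, "dx": -0.115, "dy": -0.008, "dz": 0, "ax": 0, "ay": 0, "az": 0}, {"hand": 0.8, "dx": -0.14, "dy": -0.008, "dz": 0, "ax": 0, "ay": 0, "az": 0}, {"hand": 0.8, "dx": -0.146, "dy": -0.008, "dz": 0, "ax": 0, "ay": 0, "az": 0}])

```text
time: 9.92
tool_pos: [0.6383, 0.0094, 0.1084]
orientation: [3.141, 0.001, 1.567]
ft_force: [0.2, 0.7, -1.9]
finger_gap: 0.495
gripper_force: 20.0
```

Request:
play_rows(steps=[{"hand": 0.8, "dx": 0, "dy": 0, "dz": 0.025, "ax": 0, "ay": 0, "az": 0}, {"hand": 0.8, "dx": 0, "dy": 0, "dz": 0.05, "ax": 0, "ay": 0, "az": 0}, {"hand": 0.8, "dx": 0, "dy": 0, "dz": 0.07, "ax": 0, "ay": 0, "az": 0}, {"hand": 0.8, "dx": 0, "dy": 0, "dz": 0.08, "ax": 0, "ay": 0, "az": 0}, {"hand": 0.8, "dx": 0, "dy": 0, "dz": 0.08, "ax": 0, "ay": 0, "az": 0}])

```text
time: 10.33
tool_pos: [0.6369, 0.0139, 0.0256]
orientation: [-3.137, -0.0, 1.571]
ft_force: [0.4, -0.5, -1.9]
finger_gap: 0.499
gripper_force: 20.0
```

Request:
play_rows(steps=[{"hand": 0.8, "dx": 0, "dy": 0, "dz": 0.001, "ax": 0, "ay": 0, "az": 0}, {"hand": 0.8, "dx": 0, "dy": 0, "dz": 0.003, "ax": 0, "ay": 0, "az": 0}, {"hand": 0.8, "dx": 0, "dy": 0, "dz": 0.005, "ax": 0, "ay": 0, "az": 0}, {"hand": 0.8, "dx": 0, "dy": 0, "dz": 0.006, "ax": 0, "ay": 0, "az": 0}, {"hand": 0.8, "dx": 0, "dy": 0, "dz": 0.006, "ax": 0, "ay": 0, "az": 0}])

```text
time: 10.75
tool_pos: [0.6391, 0.0134, 0.0223]
orientation: [3.14, -0.0, 1.571]
ft_force: [-0.6, 0.1, 0.3]
finger_gap: 0.494
gripper_force: 20.0
```

Request:
play_rows(steps=[{"hand": -0.4, "dx": 0, "dy": 0, "dz": 0.001, "ax": 0, "ay": 0, "az": 0}, {"hand": -0.4, "dx": 0, "dy": 0, "dz": 0, "ax": 0, "ay": 0, "az": 0}, {"hand": -0.4, "dx": 0, "dy": 0, "dz": 0, "ax": 0, "ay": 0, "az": 0}, {"hand": -0.4, "dx": 0, "dy": 0, "dz": 0, "ax": 0, "ay": 0, "az": 0}, {"hand": -0.4, "dx": 0, "dy": 0, "dz": -0.01, "ax": 0, "ay": 0, "az": 0}])

```text
time: 11.17
tool_pos: [0.6372, 0.0133, 0.0304]
orientation: [-3.139, -0.0, 1.57]
ft_force: [-0.0, 0.3, 0.0]
finger_gap: 0.7
gripper_force: 0.0
```

Request:
play_rows(steps=[{"hand": -0.4, "dx": 0, "dy": 0, "dz": -0.03, "ax": 0, "ay": 0, "az": 0}, {"hand": -0.4, "dx": 0, "dy": 0, "dz": -0.06, "ax": 0, "ay": 0, "az": 0}, {"hand": -1, "dx": 0, "dy": 0, "dz": -0.09, "ax": 0, "ay": 0, "az": 0}, {"hand": -1, "dx": -0.02, "dy": 0, "dz": -0.11, "ax": 0, "ay": 0, "az": 0}, {"hand": -1, "dx": -0.06, "dy": 0, "dz": -0.115, "ax": 0, "ay": 0, "az": 0}])

```text
time: 11.58
tool_pos: [0.6411, -0.0443, 0.1519]
orientation: [3.135, -0.0, 1.575]
ft_force: [1.0, -0.5, -0.1]
finger_gap: 0.887
gripper_force: 0.0
```

Request:
play_rows(steps=[{"hand": -1, "dx": -0.04, "dy": 0.002, "dz": 0, "ax": 0, "ay": 0, "az": 0}, {"hand": -1, "dx": -0.08, "dy": 0.004, "dz": 0, "ax": 0, "ay": 0, "az": 0}, {"hand": -1, "dx": -0.12, "dy": 0.005, "dz": 0, "ax": 0, "ay": 0, "az": 0}, {"hand": -1, "dx": -0.155, "dy": 0.005, "dz": 0, "ax": 0, "ay": 0, "az": 0}, {"hand": -1, "dx": -0.167, "dy": 0.005, "dz": 0, "ax": 0, "ay": 0, "az": 0}])

```text
time: 12.0
tool_pos: [0.6434, -0.2185, 0.1477]
orientation: [3.14, 0.002, 1.567]
ft_force: [0.3, 0.9, 0.8]
finger_gap: 1.002
gripper_force: 0.0
```

Request:
play_rows(steps=[{"hand": -1, "dx": 0, "dy": 0, "dz": 0, "ax": 0, "ay": 0, "az": 0}])

```text
time: 12.08
tool_pos: [0.6433, -0.2168, 0.1473]
orientation: [3.141, 0.001, 1.567]
ft_force: [-0.1, -0.8, 0.6]
finger_gap: 1.002
gripper_force: 0.0
```

```bash
python3 - <<'E'
from h import *
S=read_camera("side"); print(sense()["tool_pos"])
c=lambda im,x,y,w,h,W=400,H=400:cv2.resize(im[y:y+h,x:x+w],(W,H),interpolation=cv2.INTER_CUBIC)
cv2.imwrite("pics/m4.png",np.hstack([c(S,130,60,130,130),c(S,140,140,130,130)])[...,::-1])
E
```

```text
[ 0.64324887 -0.2145917   0.1470583 ]
```

View pics/m4.png

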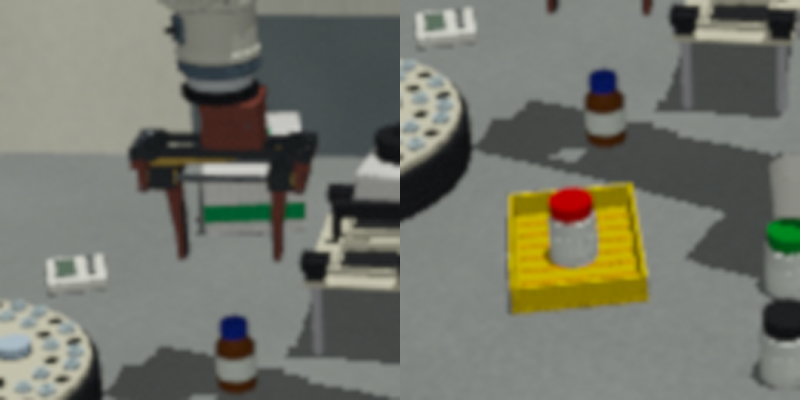

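The red jar stands in the yellow tray (side ~(196,213)). The gripper straddles the dark-blue bottle and is clear of the top frame and the carousel.

Request:
play_rows(steps=[{"hand": -1, "dx": 0.001, "dy": 0, "dz": 0.035, "ax": 0, "ay": 0, "az": 0}, {"hand": -1, "dx": 0.001, "dy": 0, "dz": 0.07, "ax": 0, "ay": 0, "az": 0}, {"hand": -1, "dx": 0.001, "dy": 0, "dz": 0.1, "ax": 0, "ay": 0, "az": 0}, {"hand": -1, "dx": 0.001, "dy": 0, "dz": 0.12, "ax": 0, "ay": 0, "az": 0}, {"hand": -1, "dx": 0.001, "dy": 0, "dz": 0.129, "ax": 0, "ay": 0, "az": 0}])

```text
time: 12.55
tool_pos: [0.6415, -0.2095, 0.0145]
orientation: [-3.137, -0.002, 1.573]
ft_force: [-1.3, 0.4, -1.3]
finger_gap: 0.999
gripper_force: 0.0
```

Request:
play_rows(steps=[{"hand": 0.8, "dx": 0, "dy": 0, "dz": 0, "ax": 0, "ay": 0, "az": 0}, {"hand": 0.8, "dx": 0, "dy": 0, "dz": 0, "ax": 0, "ay": 0, "az": 0}, {"hand": 0.8, "dx": 0, "dy": 0, "dz": 0, "ax": 0, "ay": 0, "az": 0}, {"hand": 0.8, "dx": 0, "dy": 0, "dz": 0, "ax": 0, "ay": 0, "az": 0}, {"hand": 0.8, "dx": 0, "dy": 0, "dz": 0, "ax": 0, "ay": 0, "az": 0}])

```text
time: 12.97
tool_pos: [0.6445, -0.2129, 0.0194]
orientation: [3.139, 0.001, 1.571]
ft_force: [-0.4, 1.3, 0.0]
finger_gap: 0.66
gripper_force: 0.0
```

Request:
play_rows(steps=[{"hand": 0.8, "dx": 0, "dy": 0, "dz": 0, "ax": 0, "ay": 0, "az": 0}, {"hand": 0.8, "dx": 0, "dy": 0, "dz": 0, "ax": 0, "ay": 0, "az": 0}, {"hand": 0.8, "dx": 0, "dy": 0, "dz": 0, "ax": 0, "ay": 0, "az": 0}, {"hand": 0.8, "dx": 0, "dy": 0, "dz": 0, "ax": 0, "ay": 0, "az": 0}])

```text
time: 13.3
tool_pos: [0.6439, -0.2129, 0.0183]
orientation: [3.141, 0.0, 1.57]
ft_force: [-0.9, -0.2, 4.8]
finger_gap: 0.476
gripper_force: 20.0
```

Request:
play_rows(steps=[{"hand": 0.8, "dx": 0, "dy": 0, "dz": -0.015, "ax": 0, "ay": 0, "az": 0}, {"hand": 0.8, "dx": 0, "dy": 0, "dz": -0.045, "ax": 0, "ay": 0, "az": 0}, {"hand": 0.8, "dx": 0, "dy": 0, "dz": -0.08, "ax": 0, "ay": 0, "az": 0}, {"hand": 0.8, "dx": 0, "dy": 0, "dz": -0.11, "ax": 0, "ay": 0, "az": 0}, {"hand": 0.8, "dx": 0, "dy": 0, "dz": -0.12, "ax": 0, "ay": 0, "az": 0}])

```text
time: 13.72
tool_pos: [0.6458, -0.2136, 0.1433]
orientation: [3.135, 0.002, 1.57]
ft_force: [0.6, -0.6, -0.3]
finger_gap: 0.472
gripper_force: 20.0
```

Request:
play_rows(steps=[{"hand": 0.8, "dx": 0.02, "dy": -0.004, "dz": 0, "ax": 0, "ay": 0, "az": 0}, {"hand": 0.8, "dx": 0.06, "dy": -0.013, "dz": 0, "ax": 0, "ay": 0, "az": 0}, {"hand": 0.8, "dx": 0.1, "dy": -0.022, "dz": 0, "ax": 0, "ay": 0, "az": 0}, {"hand": 0.8, "dx": 0.14, "dy": -0.031, "dz": 0, "ax": 0, "ay": 0, "az": 0}, {"hand": 0.8, "dx": 0.18, "dy": -0.04, "dz": 0, "ax": 0, "ay": 0, "az": 0}])

```text
time: 14.13
tool_pos: [0.6021, -0.0313, 0.1372]
orientation: [-3.14, -0.0, 1.57]
ft_force: [0.0, -1.2, -1.2]
finger_gap: 0.472
gripper_force: 20.0
```

Request:
play_rows(steps=[{"hand": 0.8, "dx": 0.04, "dy": -0.009, "dz": 0, "ax": 0, "ay": 0, "az": 0}, {"hand": 0.8, "dx": 0.08, "dy": -0.018, "dz": 0, "ax": 0, "ay": 0, "az": 0}, {"hand": 0.8, "dx": 0.12, "dy": -0.027, "dz": 0, "ax": 0, "ay": 0, "az": 0}, {"hand": 0.8, "dx": 0.16, "dy": -0.036, "dz": 0, "ax": 0, "ay": 0, "az": 0}, {"hand": 0.8, "dx": 0.2, "dy": -0.045, "dz": 0, "ax": 0, "ay": 0, "az": 0}])

```text
time: 14.55
tool_pos: [0.5572, 0.1689, 0.1373]
orientation: [-3.141, 0.0, 1.57]
ft_force: [0.2, -0.2, -1.9]
finger_gap: 0.474
gripper_force: 20.0
```

Request:
play_rows(steps=[{"hand": 0.8, "dx": 0.04, "dy": -0.009, "dz": 0, "ax": 0, "ay": 0, "az": 0}, {"hand": 0.8, "dx": 0.08, "dy": -0.018, "dz": 0, "ax": 0, "ay": 0, "az": 0}, {"hand": 0.8, "dx": 0.12, "dy": -0.027, "dz": 0, "ax": 0, "ay": 0, "az": 0}, {"hand": 0.8, "dx": 0.16, "dy": -0.036, "dz": 0, "ax": 0, "ay": 0, "az": 0}, {"hand": 0.8, "dx": 0.185, "dy": -0.043, "dz": 0, "ax": 0, "ay": 0, "az": 0}])

```text
time: 14.97
tool_pos: [0.5142, 0.3556, 0.1374]
orientation: [-3.141, -0.0, 1.572]
ft_force: [0.1, -1.0, -1.6]
finger_gap: 0.473
gripper_force: 20.0
```

Request:
play_rows(steps=[{"hand": 0.8, "dx": 0.012, "dy": -0.001, "dz": 0, "ax": 0, "ay": 0, "az": 0}, {"hand": 0.8, "dx": 0.016, "dy": -0.001, "dz": 0, "ax": 0, "ay": 0, "az": 0}, {"hand": 0.8, "dx": 0.016, "dy": -0.001, "dz": 0.02, "ax": 0, "ay": 0, "az": 0}, {"hand": 0.8, "dx": 0.016, "dy": -0.001, "dz": 0.03, "ax": 0, "ay": 0, "az": 0}, {"hand": 0.8, "dx": 0.016, "dy": -0.001, "dz": 0.03, "ax": 0, "ay": 0, "az": 0}])

```text
time: 15.38
tool_pos: [0.5133, 0.3658, 0.1049]
orientation: [-3.137, 0.003, 1.569]
ft_force: [-1.2, 0.3, -1.4]
finger_gap: 0.468
gripper_force: 20.0
```

Request:
play_rows(steps=[{"hand": 0.8, "dx": 0, "dy": 0, "dz": 0.025, "ax": 0, "ay": 0, "az": 0}, {"hand": 0.8, "dx": 0, "dy": 0, "dz": 0.05, "ax": 0, "ay": 0, "az": 0}, {"hand": 0.8, "dx": 0, "dy": 0, "dz": 0.068, "ax": 0, "ay": 0, "az": 0}, {"hand": 0.8, "dx": 0, "dy": 0, "dz": 0.077, "ax": 0, "ay": 0, "az": 0}, {"hand": 0.8, "dx": 0, "dy": 0, "dz": 0.077, "ax": 0, "ay": 0, "az": 0}])

```text
time: 15.8
tool_pos: [0.5138, 0.3665, 0.0288]
orientation: [-3.138, 0.002, 1.569]
ft_force: [0.1, -0.6, -2.1]
finger_gap: 0.475
gripper_force: 20.0
```

Request:
play_rows(steps=[{"hand": 0.8, "dx": 0, "dy": 0, "dz": 0.001, "ax": 0, "ay": 0, "az": 0}, {"hand": 0.8, "dx": 0, "dy": 0, "dz": 0.003, "ax": 0, "ay": 0, "az": 0}, {"hand": 0.8, "dx": 0, "dy": 0, "dz": 0.005, "ax": 0, "ay": 0, "az": 0}, {"hand": 0.8, "dx": 0, "dy": 0, "dz": 0.006, "ax": 0, "ay": 0, "az": 0}, {"hand": 0.8, "dx": 0, "dy": 0, "dz": 0.006, "ax": 0, "ay": 0, "az": 0}])

```text
time: 16.22
tool_pos: [0.5149, 0.3685, 0.0252]
orientation: [3.141, -0.0, 1.571]
ft_force: [0.2, 0.4, -0.8]
finger_gap: 0.475
gripper_force: 20.0
```

Request:
play_rows(steps=[{"hand": 0.8, "dx": 0, "dy": 0, "dz": 0.001, "ax": 0, "ay": 0, "az": 0}, {"hand": -0.5, "dx": 0, "dy": 0, "dz": 0.001, "ax": 0, "ay": 0, "az": 0}, {"hand": -0.5, "dx": 0, "dy": 0, "dz": 0, "ax": 0, "ay": 0, "az": 0}, {"hand": -0.5, "dx": 0, "dy": 0, "dz": 0, "ax": 0, "ay": 0, "az": 0}, {"hand": -0.5, "dx": 0, "dy": 0, "dz": 0, "ax": 0, "ay": 0, "az": 0}])

```text
time: 16.63
tool_pos: [0.5148, 0.3684, 0.0249]
orientation: [3.141, -0.0, 1.571]
ft_force: [-0.2, -0.2, -0.6]
finger_gap: 0.725
gripper_force: 0.0
```

Request:
play_rows(steps=[{"hand": -0.5, "dx": 0, "dy": 0, "dz": -0.02, "ax": 0, "ay": 0, "az": 0}, {"hand": -0.5, "dx": 0, "dy": 0, "dz": -0.05, "ax": 0, "ay": 0, "az": 0}, {"hand": -0.5, "dx": 0, "dy": 0, "dz": -0.085, "ax": 0, "ay": 0, "az": 0}, {"hand": -0.5, "dx": 0, "dy": 0, "dz": -0.12, "ax": 0, "ay": 0, "az": 0}, {"hand": -1, "dx": -0.02, "dy": 0, "dz": -0.15, "ax": 0, "ay": 0, "az": 0}])

```text
time: 17.05
tool_pos: [0.5153, 0.3508, 0.1772]
orientation: [3.139, -0.002, 1.572]
ft_force: [0.7, -0.1, 0.4]
finger_gap: 0.793
gripper_force: 0.0
```

Request:
play_rows(steps=[{"hand": -1, "dx": -0.035, "dy": 0, "dz": -0.02, "ax": 0, "ay": 0, "az": 0}, {"hand": -1, "dx": -0.07, "dy": 0, "dz": -0.035, "ax": 0, "ay": 0, "az": 0}, {"hand": -1, "dx": -0.11, "dy": 0, "dz": -0.045, "ax": 0, "ay": 0, "az": 0}, {"hand": -1, "dx": -0.15, "dy": 0, "dz": -0.055, "ax": 0, "ay": 0, "az": 0}, {"hand": -1, "dx": -0.19, "dy": 0, "dz": -0.06, "ax": 0, "ay": 0, "az": 0}])

```text
time: 17.47
tool_pos: [0.5148, 0.1569, 0.2362]
orientation: [3.139, -0.001, 1.571]
ft_force: [0.2, -0.7, 0.6]
finger_gap: 1.003
gripper_force: 0.0
```

Request:
play_rows(steps=[{"hand": -1, "dx": -0.04, "dy": 0, "dz": 0, "ax": 0, "ay": 0, "az": 0}, {"hand": -1, "dx": -0.08, "dy": 0, "dz": 0, "ax": 0, "ay": 0, "az": 0}, {"hand": -1, "dx": -0.12, "dy": 0, "dz": 0, "ax": 0, "ay": 0, "az": 0}, {"hand": -1, "dx": -0.15, "dy": 0, "dz": 0, "ax": 0, "ay": 0, "az": 0}, {"hand": -1, "dx": -0.16, "dy": 0, "dz": 0, "ax": 0, "ay": 0, "az": 0}])

```text
time: 17.88
tool_pos: [0.5142, -0.0051, 0.2349]
orientation: [3.141, 0.001, 1.568]
ft_force: [0.1, 0.2, 0.2]
finger_gap: 1.003
gripper_force: 0.0
```

```bash
python3 - <<'E'
from h import *
T=read_camera("top");S=read_camera("side"); print(sense()["tool_pos"],sense()["orientation"])
for t in(75,90): print("base",*frame2({"top":T,"side":S},[.504,.419,.207],.006,.032,t))
for t in(60,75,90):print("topf",*frame2({"top":T},[.51,-.385,-.042],.092,.118,t))
c=lambda im,x,y,w,h,W=400,H=400:cv2.resize(im[y:y+h,x:x+w],(W,H),interpolation=cv2.INTER_CUBIC)
cv2.imwrite("pics/m5.png",np.hstack([c(S,165,255,120,120),c(T,350,120,120,120)])[...,::-1])
E
```

```text
[ 0.51452188 -0.00303487  0.23478768] [ 3.14139436e+00 -1.01188243e-04  1.56728108e+00]
base [0.50409006 0.41876336 0.20913379] [ 0.9  0.3  0.   0.6  1.  -0.4 -0.2 -0.1  0.7  0.5  0.5  0.4 -0.6  1.5
 -0.3  1.3] [('top', 142), ('top', 128), ('top', 139), ('top', 132), ('side', 335), ('side', 223), ('side', 289), ('side', 195)]
base [0.50450387 0.41800386 0.21408396] [ 0.9  0.4 -0.1  0.3  1.5 -0.4  0.9 -0.2  0.3  0.1 -0.5  0.9 -0.6  1. ] [('top', 169), ('top', 152), ('top', 159), ('side', 364), ('side', 245), ('side', 308), ('side', 211)]
topf [ 0.51043867 -0.38528907 -0.04946192] [-0.1  1.   0.3  0.   0.   0.2  0.3 -0.4] [('top', 92), ('top', 138), ('top', 98), ('top', 139)]
topf [ 0.50923017 -0.3845933  -0.04162324] [-0.2  0.2  0.2 -0.3] [('top', 156), ('top', 157)]
topf [ 0.50942286 -0.38455654 -0.04410051] [-0.2  0.2  0.1 -0.3] [('top', 176), ('top', 180)]
```

View pics/m5.png

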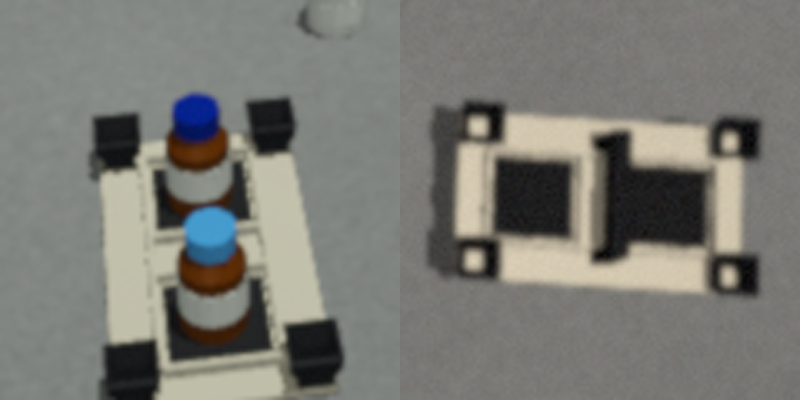

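Dark-blue (195,115) and light-blue (210,235), in the left crop, both stand upright in the base pockets. Top-frame pose is confirmed. Next is the handle.

Request:
play_rows(steps=[{"hand": -1, "dx": -0.02, "dy": 0, "dz": 0, "ax": 0, "ay": 0, "az": 7}, {"hand": -1, "dx": -0.05, "dy": 0, "dz": 0, "ax": 0, "ay": 0, "az": 14}, {"hand": -1, "dx": -0.085, "dy": -0.002, "dz": 0, "ax": 0, "ay": 0, "az": 21}, {"hand": -1, "dx": -0.12, "dy": -0.002, "dz": 0, "ax": 0, "ay": 0, "az": 28}, {"hand": -1, "dx": -0.15, "dy": -0.002, "dz": 0, "ax": 0, "ay": 0, "az": 35}])

```text
time: 18.4
tool_pos: [0.513, -0.1516, 0.2347]
orientation: [3.141, -0.0, 0.955]
ft_force: [0.5, -0.0, -0.4]
finger_gap: 1.0
gripper_force: 0.0
```

Request:
play_rows(steps=[{"hand": -1, "dx": -0.025, "dy": 0.017, "dz": 0, "ax": 0, "ay": 0, "az": 7}, {"hand": -1, "dx": -0.05, "dy": 0.034, "dz": 0, "ax": 0, "ay": 0, "az": 14}, {"hand": -1, "dx": -0.074, "dy": 0.052, "dz": 0, "ax": 0, "ay": 0, "az": 21}, {"hand": -1, "dx": -0.099, "dy": 0.069, "dz": 0, "ax": 0, "ay": 0, "az": 28}, {"hand": -1, "dx": -0.123, "dy": 0.086, "dz": 0, "ax": 0, "ay": 0, "az": 35}])

```text
time: 18.82
tool_pos: [0.5133, -0.3015, 0.2346]
orientation: [-3.141, -0.0, 0.344]
ft_force: [1.1, 0.4, 0.2]
finger_gap: 1.0
gripper_force: 0.0
```

Request:
play_rows(steps=[{"hand": -1, "dx": -0.01, "dy": 0.025, "dz": 0, "ax": 0, "ay": 0, "az": 7}, {"hand": -1, "dx": -0.02, "dy": 0.05, "dz": 0, "ax": 0, "ay": 0, "az": 14}, {"hand": -1, "dx": -0.028, "dy": 0.07, "dz": 0, "ax": 0, "ay": 0, "az": 20}, {"hand": -1, "dx": -0.031, "dy": 0.076, "dz": 0, "ax": 0, "ay": 0, "az": 22.3}, {"hand": -1, "dx": -0.031, "dy": 0.076, "dz": 0, "ax": 0, "ay": 0, "az": 22.3}])

```text
time: 19.23
tool_pos: [0.5102, -0.3839, 0.2342]
orientation: [-3.141, -0.0, -0.042]
ft_force: [-0.4, -0.2, -0.0]
finger_gap: 1.003
gripper_force: 0.0
```

Request:
play_rows(steps=[{"hand": -1, "dx": 0, "dy": 0, "dz": 0, "ax": 0, "ay": 0, "az": 0}, {"hand": -1, "dx": 0, "dy": 0, "dz": 0, "ax": 0, "ay": 0, "az": 0}])

```text
time: 19.4
tool_pos: [0.5099, -0.3821, 0.2344]
orientation: [-3.141, 0.0, -0.037]
ft_force: [-0.7, -0.1, -0.8]
finger_gap: 1.001
gripper_force: 0.0
```

Request:
play_rows(steps=[{"hand": -1, "dx": 0, "dy": 0.002, "dz": 0.03, "ax": 0, "ay": 0, "az": 0}, {"hand": -1, "dx": 0, "dy": 0.002, "dz": 0.06, "ax": 0, "ay": 0, "az": 0}, {"hand": -1, "dx": 0, "dy": 0.002, "dz": 0.09, "ax": 0, "ay": 0, "az": 0}, {"hand": -1, "dx": 0, "dy": 0.002, "dz": 0.11, "ax": 0, "ay": 0, "az": 0}, {"hand": -1, "dx": 0, "dy": 0.002, "dz": 0.121, "ax": 0, "ay": 0, "az": 0}])

```text
time: 19.82
tool_pos: [0.5083, -0.3833, 0.1109]
orientation: [-3.139, 0.003, -0.038]
ft_force: [-0.5, 0.1, -1.0]
finger_gap: 1.005
gripper_force: 0.0
```

Request:
play_rows(steps=[{"hand": 1, "dx": 0, "dy": 0, "dz": 0, "ax": 0, "ay": 0, "az": 0}, {"hand": 1, "dx": 0, "dy": 0, "dz": 0, "ax": 0, "ay": 0, "az": 0}, {"hand": 1, "dx": 0, "dy": 0, "dz": 0, "ax": 0, "ay": 0, "az": 0}, {"hand": 1, "dx": 0, "dy": 0, "dz": 0, "ax": 0, "ay": 0, "az": 0}, {"hand": 1, "dx": 0, "dy": 0, "dz": 0, "ax": 0, "ay": 0, "az": 0}], squeeze=40)

```text
time: 20.23
tool_pos: [0.5099, -0.3863, 0.1152]
orientation: [3.14, -0.002, -0.04]
ft_force: [1.2, -0.7, -0.9]
finger_gap: 0.662
gripper_force: 0.0
```

Request:
play_rows(steps=[{"hand": 1, "dx": 0, "dy": 0, "dz": 0, "ax": 0, "ay": 0, "az": 0}, {"hand": 1, "dx": 0, "dy": 0, "dz": 0, "ax": 0, "ay": 0, "az": 0}, {"hand": 1, "dx": 0, "dy": 0, "dz": 0, "ax": 0, "ay": 0, "az": 0}, {"hand": 1, "dx": 0, "dy": 0, "dz": 0, "ax": 0, "ay": 0, "az": 0}, {"hand": 1, "dx": 0, "dy": 0, "dz": 0, "ax": 0, "ay": 0, "az": 0}])

```text
time: 20.65
tool_pos: [0.5091, -0.3858, 0.1137]
orientation: [-3.142, 0.0, -0.04]
ft_force: [-0.6, 0.1, 0.5]
finger_gap: 0.277
gripper_force: 0.0
```

Request:
play_rows(steps=[{"hand": 1, "dx": 0, "dy": 0, "dz": 0, "ax": 0, "ay": 0, "az": 0}, {"hand": 1, "dx": 0, "dy": 0, "dz": 0, "ax": 0, "ay": 0, "az": 0}, {"hand": 1, "dx": 0, "dy": 0, "dz": 0, "ax": 0, "ay": 0, "az": 0}], squeeze=50)

```text
time: 20.9
tool_pos: [0.509, -0.3852, 0.1136]
orientation: [-3.141, 0.0, -0.041]
ft_force: [0.2, 2.9, 1.5]
finger_gap: 0.155
gripper_force: 50.0
```

Request:
play_rows(steps=[{"hand": 1, "dx": 0, "dy": 0, "dz": -0.005, "ax": 0, "ay": 0, "az": 0}, {"hand": 1, "dx": 0, "dy": 0, "dz": -0.015, "ax": 0, "ay": 0, "az": 0}, {"hand": 1, "dx": 0, "dy": 0, "dz": -0.03, "ax": 0, "ay": 0, "az": 0}, {"hand": 1, "dx": 0, "dy": 0, "dz": -0.05, "ax": 0, "ay": 0, "az": 0}, {"hand": 1, "dx": 0, "dy": 0, "dz": -0.07, "ax": 0, "ay": 0, "az": 0}])

```text
time: 21.32
tool_pos: [0.5087, -0.3857, 0.1843]
orientation: [-3.141, 0.001, -0.04]
ft_force: [0.4, 0.2, -4.1]
finger_gap: 0.16
gripper_force: 50.0
```

Request:
play_rows(steps=[{"hand": 1, "dx": 0, "dy": 0, "dz": -0.02, "ax": 0, "ay": 0, "az": 0}, {"hand": 1, "dx": 0, "dy": 0, "dz": -0.04, "ax": 0, "ay": 0, "az": -3}, {"hand": 1, "dx": 0, "dy": 0, "dz": -0.055, "ax": 0, "ay": 0, "az": -8}, {"hand": 1, "dx": 0, "dy": 0, "dz": -0.065, "ax": 0, "ay": 0, "az": -12}, {"hand": 1, "dx": 0, "dy": 0, "dz": -0.065, "ax": 0, "ay": 0, "az": -14.3}])

```text
time: 21.73
tool_pos: [0.51, -0.3869, 0.2522]
orientation: [3.138, -0.003, 0.213]
ft_force: [-0.0, 0.2, -4.6]
finger_gap: 0.159
gripper_force: 50.0
```

Request:
play_rows(steps=[{"hand": 1, "dx": 0, "dy": 0, "dz": 0, "ax": 0, "ay": 0, "az": 0}, {"hand": 1, "dx": 0, "dy": 0, "dz": 0, "ax": 0, "ay": 0, "az": 0}])

```text
time: 21.9
tool_pos: [0.5088, -0.3858, 0.2489]
orientation: [3.142, 0.0, 0.208]
ft_force: [1.0, 1.0, -4.4]
finger_gap: 0.156
gripper_force: 50.0
```

Request:
play_rows(steps=[{"hand": 1, "dx": 0.003, "dy": -0.015, "dz": 0, "ax": 0, "ay": 0, "az": 0}, {"hand": 1, "dx": 0.01, "dy": -0.045, "dz": 0, "ax": 0, "ay": 0, "az": 0}, {"hand": 1, "dx": 0.017, "dy": -0.08, "dz": 0, "ax": 0, "ay": 0, "az": 0}, {"hand": 1, "dx": 0.024, "dy": -0.118, "dz": 0, "ax": 0, "ay": 0, "az": 0}, {"hand": 1, "dx": 0.032, "dy": -0.157, "dz": 0, "ax": 0, "ay": 0, "az": 0}])

```text
time: 22.32
tool_pos: [0.5068, -0.2236, 0.248]
orientation: [-3.141, 0.001, 0.207]
ft_force: [0.6, 0.3, -4.1]
finger_gap: 0.155
gripper_force: 50.0
```

Request:
play_rows(steps=[{"hand": 1, "dx": 0.008, "dy": -0.039, "dz": 0, "ax": 0, "ay": 0, "az": 0}, {"hand": 1, "dx": 0.016, "dy": -0.078, "dz": 0, "ax": 0, "ay": 0, "az": 0}, {"hand": 1, "dx": 0.024, "dy": -0.117, "dz": 0, "ax": 0, "ay": 0, "az": 0}, {"hand": 1, "dx": 0.032, "dy": -0.156, "dz": 0, "ax": 0, "ay": 0, "az": 0}, {"hand": 1, "dx": 0.04, "dy": -0.195, "dz": 0, "ax": 0, "ay": 0, "az": 0}])

```text
time: 22.73
tool_pos: [0.5053, -0.0242, 0.2484]
orientation: [-3.141, 0.001, 0.208]
ft_force: [1.4, 0.2, -4.5]
finger_gap: 0.154
gripper_force: 50.0
```

Request:
play_rows(steps=[{"hand": 1, "dx": 0.008, "dy": -0.039, "dz": 0, "ax": 0, "ay": 0, "az": 0}, {"hand": 1, "dx": 0.016, "dy": -0.078, "dz": 0, "ax": 0, "ay": 0, "az": 0}, {"hand": 1, "dx": 0.024, "dy": -0.117, "dz": 0, "ax": 0, "ay": 0, "az": 0}, {"hand": 1, "dx": 0.032, "dy": -0.156, "dz": 0, "ax": 0, "ay": 0, "az": 0}, {"hand": 1, "dx": 0.04, "dy": -0.195, "dz": 0, "ax": 0, "ay": 0, "az": 0}])

```text
time: 23.15
tool_pos: [0.5038, 0.1747, 0.2484]
orientation: [3.142, 0.001, 0.208]
ft_force: [1.1, 0.3, -4.4]
finger_gap: 0.156
gripper_force: 50.0
```

Request:
play_rows(steps=[{"hand": 1, "dx": 0.008, "dy": -0.039, "dz": 0, "ax": 0, "ay": 0, "az": 0}, {"hand": 1, "dx": 0.016, "dy": -0.078, "dz": 0, "ax": 0, "ay": 0, "az": 0}, {"hand": 1, "dx": 0.024, "dy": -0.117, "dz": 0, "ax": 0, "ay": 0, "az": 0}, {"hand": 1, "dx": 0.032, "dy": -0.15, "dz": 0, "ax": 0, "ay": 0, "az": 0}, {"hand": 1, "dx": 0.036, "dy": -0.175, "dz": 0, "ax": 0, "ay": 0, "az": 0}])

```text
time: 23.57
tool_pos: [0.5028, 0.3544, 0.2482]
orientation: [-3.141, 0.0, 0.21]
ft_force: [-0.3, -1.1, -4.8]
finger_gap: 0.155
gripper_force: 50.0
```

Request:
play_rows(steps=[{"hand": 1, "dx": 0.008, "dy": -0.02, "dz": 0, "ax": 0, "ay": 0, "az": 0}, {"hand": 1, "dx": 0.013, "dy": -0.04, "dz": 0, "ax": 0, "ay": 0, "az": 0}, {"hand": 1, "dx": 0.013, "dy": -0.055, "dz": 0, "ax": 0, "ay": 0, "az": 0}, {"hand": 1, "dx": 0.013, "dy": -0.062, "dz": 0, "ax": 0, "ay": 0, "az": 0}, {"hand": 1, "dx": 0.013, "dy": -0.064, "dz": 0, "ax": 0, "ay": 0, "az": 0}])

```text
time: 23.98
tool_pos: [0.5023, 0.4173, 0.2481]
orientation: [3.141, 0.001, 0.21]
ft_force: [-0.8, 0.3, -4.6]
finger_gap: 0.161
gripper_force: 50.0
```

Request:
play_rows(steps=[{"hand": 1, "dx": 0, "dy": 0, "dz": 0, "ax": 0, "ay": 0, "az": 0}, {"hand": 1, "dx": 0, "dy": 0, "dz": 0, "ax": 0, "ay": 0, "az": 0}, {"hand": 1, "dx": 0, "dy": 0, "dz": 0, "ax": 0, "ay": 0, "az": 0}])

```text
time: 24.23
tool_pos: [0.5035, 0.4154, 0.2488]
orientation: [3.141, 0.0, 0.208]
ft_force: [0.8, 0.1, -4.3]
finger_gap: 0.157
gripper_force: 50.0
```

Request:
play_rows(steps=[{"hand": 1, "dx": 0.001, "dy": -0.003, "dz": 0.02, "ax": 0, "ay": 0, "az": 0}, {"hand": 1, "dx": 0.001, "dy": -0.003, "dz": 0.045, "ax": 0, "ay": 0, "az": 0}, {"hand": 1, "dx": 0.001, "dy": -0.003, "dz": 0.068, "ax": 0, "ay": 0, "az": 0}, {"hand": 1, "dx": 0.001, "dy": -0.003, "dz": 0.083, "ax": 0, "ay": 0, "az": 0}, {"hand": 1, "dx": 0.001, "dy": -0.003, "dz": 0.088, "ax": 0, "ay": 0, "az": 0}])

```text
time: 24.65
tool_pos: [0.5026, 0.4176, 0.1579]
orientation: [3.139, 0.004, 0.208]
ft_force: [-0.1, -0.8, -4.7]
finger_gap: 0.158
gripper_force: 50.0
```

Request:
play_rows(steps=[{"hand": 1, "dx": 0, "dy": 0, "dz": 0, "ax": 0, "ay": 0, "az": 0}, {"hand": 1, "dx": 0, "dy": 0, "dz": 0, "ax": 0, "ay": 0, "az": 0}, {"hand": 1, "dx": 0, "dy": 0, "dz": 0, "ax": 0, "ay": 0, "az": 0}])

```text
time: 24.9
tool_pos: [0.5047, 0.4201, 0.1622]
orientation: [-3.141, -0.002, 0.209]
ft_force: [1.1, 0.9, -3.7]
finger_gap: 0.159
gripper_force: 50.0
```

```bash
python3 - <<'E'
from h import *
T=read_camera("top");S=read_camera("side"); print(sense()["tool_pos"],sense()["orientation"])
c=lambda im,x,y,w,h,W=600,H=600:cv2.resize(im[y:y+h,x:x+w],(W,H),interpolation=cv2.INTER_CUBIC)
# overlay expected feet bottoms for frame at base pose (green) with feet z
a=c(S,165,230,140,140).copy()
cv2.imwrite("pics/m6.png",a[...,::-1])
for t in(60,75): print(frame2({"side":S},[.504,.419,.208],.092+.045,.118+.045,t,14))
E
```

```text
[0.50455134 0.42013117 0.16224344] [-3.14044949e+00 -2.27237847e-03  2.09007516e-01]
(array([0.50696096, 0.4116982 , 0.19984379]), array([ 0.2,  0. ,  0.4,  0.3, -1.4,  0.3]), [('side', 340), ('side', 203), ('side', 320)])
(array([0.5071859 , 0.41024488, 0.20861823]), array([0., 0.]), [('side', 219)])
```

View pics/m6.png

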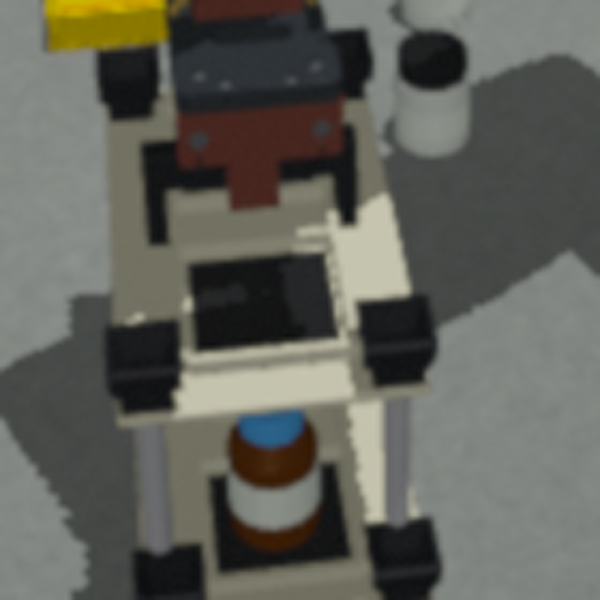

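The near posts at crop (160,550) and (400,520) are hanging just over their sockets, which centre at about (170,575) and (405,550). I'll quantify that.

```bash
python3 - <<'E'
from h import *
S=read_camera("side")
s=600/140; f=lambda P:(((proj("side",P)-[165,230]+.5)*s).round(0)).tolist()
a=c=cv2.resize(S[230:370,165:305],(600,600),interpolation=cv2.INTER_CUBIC).copy()
W=lambda pts,pose:rot(pts,*pose)
tool=(.5046,.4201,.209); base=(.504,.419,.209); fz=.1622-.1135
for u in(.052,-.052):
    print("post z.06/.12",f(W([(u,.097,fz+.01),(u,.097,fz+.07)],tool)))
    for p,z,col,w,pose in((base,.032,(0,255,0),.013,base),(base,.006,(0,255,255),.013,base)):
        q=np.array(f(W([(u-w,.097-w,z),(u+w,.097-w,z),(u+w,.097+w,z),(u-w,.097+w,z)],pose)),int); cv2.polylines(a,[q],True,col,1)
    for d in(-.006,.006):
        q=np.array(f(W([(u+d,.097,fz),(u+d,.097,fz+.08)],tool)),int); cv2.polylines(a,[q],False,(255,0,0),1)
for v in(1,-1):
  for u in(.052,-.052):
    w=.013
    for z in(fz+.118,fz+.092):
        q=np.array(f(W([(u-w,v*.097-w,z),(u+w,v*.097-w,z),(u+w,v*.097+w,z),(u-w,v*.097+w,z)],tool)),int); cv2.polylines(a,[q],True,(255,0,255),1)
cv2.imwrite("pics/m7.png",a[...,::-1])
E
```

```text
post z.06/.12 [[162.0, 535.0], [153.0, 435.0]]
post z.06/.12 [[400.0, 508.0], [399.0, 408.0]]
```

View pics/m7.png

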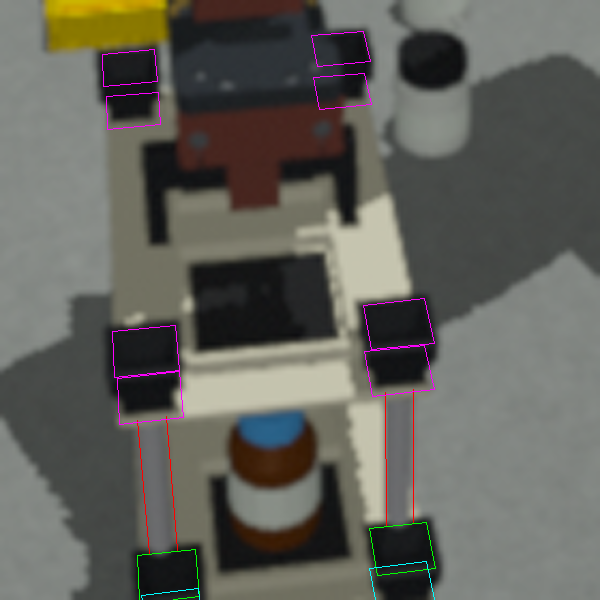

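The overlay matches within about 1–2 mm, well inside the flare. I shift 1 mm in −x and lower gently, watching forces.

Request:
play_rows(steps=[{"hand": 1, "dx": -0.001, "dy": 0, "dz": 0.004, "ax": 0, "ay": 0, "az": 0}, {"hand": 1, "dx": -0.001, "dy": 0, "dz": 0.01, "ax": 0, "ay": 0, "az": 0}, {"hand": 1, "dx": -0.001, "dy": 0, "dz": 0.016, "ax": 0, "ay": 0, "az": 0}, {"hand": 1, "dx": -0.001, "dy": 0, "dz": 0.021, "ax": 0, "ay": 0, "az": 0}, {"hand": 1, "dx": -0.001, "dy": 0, "dz": 0.024, "ax": 0, "ay": 0, "az": 0}])

```text
time: 25.47
tool_pos: [0.5022, 0.4191, 0.1353]
orientation: [3.141, 0.002, 0.209]
ft_force: [-0.5, 0.6, -3.9]
finger_gap: 0.158
gripper_force: 50.0
```

Request:
play_rows(steps=[{"hand": 1, "dx": 0, "dy": 0, "dz": 0.001, "ax": 0, "ay": 0, "az": 0}, {"hand": 1, "dx": 0, "dy": 0, "dz": 0.002, "ax": 0, "ay": 0, "az": 0}, {"hand": 1, "dx": 0, "dy": 0, "dz": 0.003, "ax": 0, "ay": 0, "az": 0}, {"hand": 1, "dx": 0, "dy": 0, "dz": 0.004, "ax": 0, "ay": 0, "az": 0}, {"hand": 1, "dx": 0, "dy": 0, "dz": 0.004, "ax": 0, "ay": 0, "az": 0}])

```text
time: 25.88
tool_pos: [0.5028, 0.4195, 0.1326]
orientation: [3.142, 0.0, 0.209]
ft_force: [0.3, -0.2, -4.2]
finger_gap: 0.155
gripper_force: 50.0
```

Request:
play_rows(steps=[{"hand": 1, "dx": 0, "dy": 0, "dz": 0.001, "ax": 0, "ay": 0, "az": 0}, {"hand": 1, "dx": 0, "dy": 0, "dz": 0.002, "ax": 0, "ay": 0, "az": 0}, {"hand": 1, "dx": 0, "dy": 0, "dz": 0.003, "ax": 0, "ay": 0, "az": 0}, {"hand": 1, "dx": 0, "dy": 0, "dz": 0.004, "ax": 0, "ay": 0, "az": 0}, {"hand": 1, "dx": 0, "dy": 0, "dz": 0.004, "ax": 0, "ay": 0, "az": 0}])

```text
time: 26.3
tool_pos: [0.5026, 0.4194, 0.1284]
orientation: [3.141, 0.0, 0.209]
ft_force: [-0.3, -0.0, -4.0]
finger_gap: 0.159
gripper_force: 50.0
```

In the throat with no contact; continuing.

Request:
play_rows(steps=[{"hand": 1, "dx": 0, "dy": 0, "dz": 0.002, "ax": 0, "ay": 0, "az": 0}, {"hand": 1, "dx": 0, "dy": 0, "dz": 0.004, "ax": 0, "ay": 0, "az": 0}, {"hand": 1, "dx": 0, "dy": 0, "dz": 0.006, "ax": 0, "ay": 0, "az": 0}, {"hand": 1, "dx": 0, "dy": 0, "dz": 0.007, "ax": 0, "ay": 0, "az": 0}, {"hand": 1, "dx": 0, "dy": 0, "dz": 0.007, "ax": 0, "ay": 0, "az": 0}])

```text
time: 26.72
tool_pos: [0.5026, 0.4193, 0.1212]
orientation: [3.141, 0.001, 0.209]
ft_force: [0.8, -0.5, -4.2]
finger_gap: 0.156
gripper_force: 50.0
```

Request:
play_rows(steps=[{"hand": 1, "dx": 0, "dy": 0, "dz": 0.001, "ax": 0, "ay": 0, "az": 0}, {"hand": 1, "dx": 0, "dy": 0, "dz": 0.002, "ax": 0, "ay": 0, "az": 0}, {"hand": 1, "dx": 0, "dy": 0, "dz": 0.002, "ax": 0, "ay": 0, "az": 0}])

```text
time: 26.97
tool_pos: [0.5029, 0.4195, 0.1197]
orientation: [-3.141, -0.0, 0.209]
ft_force: [0.1, -0.3, -3.5]
finger_gap: 0.154
gripper_force: 50.0
```

Request:
play_rows(steps=[{"hand": 1, "dx": 0, "dy": 0, "dz": 0.0005, "ax": 0, "ay": 0, "az": 0}, {"hand": 1, "dx": 0, "dy": 0, "dz": 0.001, "ax": 0, "ay": 0, "az": 0}, {"hand": 1, "dx": 0, "dy": 0, "dz": 0.001, "ax": 0, "ay": 0, "az": 0}])

```text
time: 27.22
tool_pos: [0.503, 0.4195, 0.1196]
orientation: [-3.141, -0.001, 0.209]
ft_force: [-1.8, -2.8, 5.1]
finger_gap: 0.157
gripper_force: 50.0
```

Request:
play_rows(steps=[{"hand": -0.3, "dx": 0, "dy": 0, "dz": 0, "ax": 0, "ay": 0, "az": 0}, {"hand": -0.3, "dx": 0, "dy": 0, "dz": 0, "ax": 0, "ay": 0, "az": 0}, {"hand": -0.3, "dx": 0, "dy": 0, "dz": 0, "ax": 0, "ay": 0, "az": 0}, {"hand": -0.3, "dx": 0, "dy": 0, "dz": 0, "ax": 0, "ay": 0, "az": 0}, {"hand": -0.3, "dx": 0, "dy": 0, "dz": 0, "ax": 0, "ay": 0, "az": 0}])

```text
time: 27.63
tool_pos: [0.5028, 0.4196, 0.1186]
orientation: [-3.141, -0.0, 0.209]
ft_force: [-0.4, 0.3, 0.3]
finger_gap: 0.499
gripper_force: 0.0
```

Request:
play_rows(steps=[{"hand": -0.3, "dx": 0, "dy": 0, "dz": -0.015, "ax": 0, "ay": 0, "az": 0}, {"hand": -0.3, "dx": 0, "dy": 0, "dz": -0.04, "ax": 0, "ay": 0, "az": 0}, {"hand": -0.3, "dx": 0, "dy": 0, "dz": -0.075, "ax": 0, "ay": 0, "az": 0}, {"hand": -0.3, "dx": 0, "dy": 0, "dz": -0.105, "ax": 0, "ay": 0, "az": 0}, {"hand": -1, "dx": 0, "dy": 0, "dz": -0.12, "ax": 0, "ay": 0, "az": 0}])

```text
time: 28.05
tool_pos: [0.5041, 0.4206, 0.2429]
orientation: [-3.139, -0.005, 0.209]
ft_force: [0.2, 0.1, 0.2]
finger_gap: 0.695
gripper_force: 0.0
```

Request:
play_rows(steps=[{"hand": -1, "dx": -0.012, "dy": 0.03, "dz": 0, "ax": 0, "ay": 0, "az": -7}, {"hand": -1, "dx": -0.025, "dy": 0.062, "dz": 0, "ax": 0, "ay": 0, "az": -14}, {"hand": -1, "dx": -0.038, "dy": 0.095, "dz": 0, "ax": 0, "ay": 0, "az": -21}, {"hand": -1, "dx": -0.052, "dy": 0.128, "dz": 0, "ax": 0, "ay": 0, "az": -28}, {"hand": -1, "dx": -0.065, "dy": 0.16, "dz": 0, "ax": 0, "ay": 0, "az": -35}])

```text
time: 28.47
tool_pos: [0.4717, 0.248, 0.2386]
orientation: [3.142, -0.0, 0.827]
ft_force: [0.6, 0.0, 0.2]
finger_gap: 0.998
gripper_force: 0.0
```

Request:
play_rows(steps=[{"hand": -1, "dx": -0.03, "dy": 0.02, "dz": 0, "ax": 0, "ay": 0, "az": -7}, {"hand": -1, "dx": -0.06, "dy": 0.04, "dz": 0, "ax": 0, "ay": 0, "az": -14}, {"hand": -1, "dx": -0.09, "dy": 0.06, "dz": 0, "ax": 0, "ay": 0, "az": -21}, {"hand": -1, "dx": -0.12, "dy": 0.078, "dz": 0, "ax": 0, "ay": 0, "az": -28}, {"hand": -1, "dx": -0.145, "dy": 0.094, "dz": 0, "ax": 0, "ay": 0, "az": -35}])

```text
time: 28.88
tool_pos: [0.4417, 0.0787, 0.2388]
orientation: [3.141, 0.0, 1.428]
ft_force: [-0.1, -0.6, -0.3]
finger_gap: 1.005
gripper_force: 0.0
```

Request:
play_rows(steps=[{"hand": -1, "dx": -0.02, "dy": 0.001, "dz": 0, "ax": 0, "ay": 0, "az": -5}, {"hand": -1, "dx": -0.034, "dy": 0.001, "dz": 0, "ax": 0, "ay": 0, "az": -8}, {"hand": -1, "dx": -0.034, "dy": 0.001, "dz": 0, "ax": 0, "ay": 0, "az": -8}, {"hand": -1, "dx": -0.034, "dy": 0.001, "dz": 0, "ax": 0, "ay": 0, "az": -8}])

```text
time: 29.22
tool_pos: [0.4385, 0.0463, 0.2389]
orientation: [3.141, -0.0, 1.558]
ft_force: [-0.8, 0.5, 0.8]
finger_gap: 1.001
gripper_force: 0.0
```

```bash
python3 - <<'E'
from h import *
T=read_camera("top");S=read_camera("side"); print(sense()["tool_pos"],sense()["orientation"])
c=lambda im,x,y,w,h,W=400,H=400:cv2.resize(im[y:y+h,x:x+w],(W,H),interpolation=cv2.INTER_CUBIC)
cv2.imwrite("pics/m8.png",np.hstack([c(S,165,225,150,150),c(S,200,140,130,130)])[...,::-1])
for t in(75,90): print(frame2({"top":T},[.503,.4195,.209],.098,.124,t,10))
E
```

```text
[0.43868446 0.04718094 0.23876066] [ 3.14124968e+00 -2.74810425e-04  1.56019340e+00]
(array([0.501641  , 0.41897228, 0.17401528]), array([ 1.7, -0.1, -4.6,  0.2,  0.3, -0.3]), [('top', 163), ('top', 345), ('top', 163)])
(array([0.50107297, 0.41715843, 0.209     ]), array([ 1.9,  1.7, -3.6, -1. ]), [('top', 185), ('top', 345)])
```

View pics/m8.png

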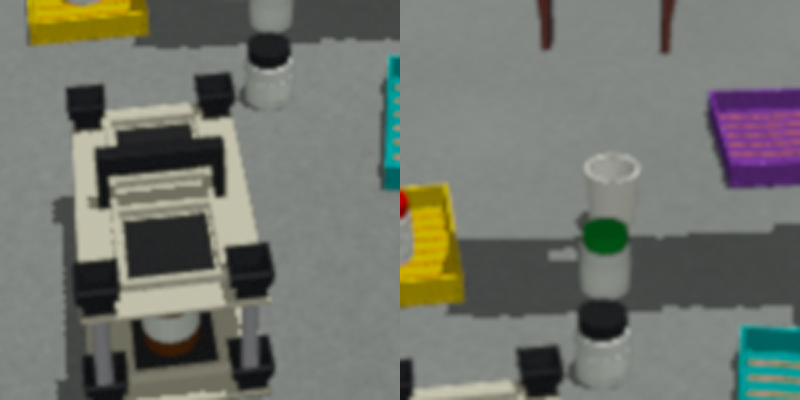

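The upper frame sits home and level on its sockets. The gripper is over the green jar at crop (605,260), with black and beaker to either side and clear.

Request:
play_rows(steps=[{"hand": -1, "dx": -0.001, "dy": 0, "dz": 0.04, "ax": 0, "ay": 0, "az": 0}, {"hand": -1, "dx": -0.001, "dy": 0, "dz": 0.08, "ax": 0, "ay": 0, "az": 0}, {"hand": -1, "dx": -0.001, "dy": 0, "dz": 0.115, "ax": 0, "ay": 0, "az": 0}, {"hand": -1, "dx": -0.001, "dy": 0, "dz": 0.14, "ax": 0, "ay": 0, "az": 0}, {"hand": -1, "dx": -0.001, "dy": 0, "dz": 0.15, "ax": 0, "ay": 0, "az": 0}])

```text
time: 29.73
tool_pos: [0.4364, 0.0464, 0.0856]
orientation: [-3.136, 0.0, 1.562]
ft_force: [-1.4, 0.7, -0.3]
finger_gap: 0.998
gripper_force: 0.0
```

Request:
play_rows(steps=[{"hand": -1, "dx": 0, "dy": 0, "dz": 0.025, "ax": 0, "ay": 0, "az": 0}, {"hand": -1, "dx": 0, "dy": 0, "dz": 0.045, "ax": 0, "ay": 0, "az": 0}, {"hand": -1, "dx": 0, "dy": 0, "dz": 0.06, "ax": 0, "ay": 0, "az": 0}, {"hand": -1, "dx": 0, "dy": 0, "dz": 0.068, "ax": 0, "ay": 0, "az": 0}, {"hand": -1, "dx": 0, "dy": 0, "dz": 0.07, "ax": 0, "ay": 0, "az": 0}], squeeze=20)

```text
time: 30.15
tool_pos: [0.4384, 0.0462, 0.018]
orientation: [-3.14, 0.0, 1.562]
ft_force: [-0.1, 0.2, 0.2]
finger_gap: 1.004
gripper_force: 0.0
```

Request:
play_rows(steps=[{"hand": 0.8, "dx": 0, "dy": 0, "dz": 0, "ax": 0, "ay": 0, "az": 0}, {"hand": 0.8, "dx": 0, "dy": 0, "dz": 0, "ax": 0, "ay": 0, "az": 0}, {"hand": 0.8, "dx": 0, "dy": 0, "dz": 0, "ax": 0, "ay": 0, "az": 0}, {"hand": 0.8, "dx": 0, "dy": 0, "dz": 0, "ax": 0, "ay": 0, "az": 0}, {"hand": 0.8, "dx": 0, "dy": 0, "dz": 0, "ax": 0, "ay": 0, "az": 0}])

```text
time: 30.57
tool_pos: [0.4389, 0.0456, 0.0194]
orientation: [3.14, -0.0, 1.561]
ft_force: [-0.7, -0.4, -0.7]
finger_gap: 0.658
gripper_force: 0.0
```

Request:
play_rows(steps=[{"hand": 0.8, "dx": 0, "dy": 0, "dz": 0, "ax": 0, "ay": 0, "az": 0}, {"hand": 0.8, "dx": 0, "dy": 0, "dz": 0, "ax": 0, "ay": 0, "az": 0}, {"hand": 0.8, "dx": 0, "dy": 0, "dz": 0, "ax": 0, "ay": 0, "az": 0}, {"hand": 0.8, "dx": 0, "dy": 0, "dz": 0, "ax": 0, "ay": 0, "az": 0}])

```text
time: 30.9
tool_pos: [0.4386, 0.0456, 0.019]
orientation: [3.141, -0.0, 1.561]
ft_force: [-1.2, 0.2, 6.6]
finger_gap: 0.501
gripper_force: 20.0
```

Request:
play_rows(steps=[{"hand": 0.8, "dx": 0, "dy": 0, "dz": -0.015, "ax": 0, "ay": 0, "az": 0}, {"hand": 0.8, "dx": 0, "dy": 0, "dz": -0.045, "ax": 0, "ay": 0, "az": 0}, {"hand": 0.8, "dx": 0, "dy": 0, "dz": -0.085, "ax": 0, "ay": 0, "az": 0}, {"hand": 0.8, "dx": 0, "dy": 0, "dz": -0.125, "ax": 0, "ay": 0, "az": 0}, {"hand": 0.8, "dx": 0, "dy": 0, "dz": -0.165, "ax": 0, "ay": 0, "az": 0}])

```text
time: 31.32
tool_pos: [0.4375, 0.0455, 0.185]
orientation: [-3.14, 0.0, 1.561]
ft_force: [1.4, -0.1, -1.5]
finger_gap: 0.498
gripper_force: 20.0
```

Request:
play_rows(steps=[{"hand": 0.8, "dx": 0.015, "dy": 0.003, "dz": -0.03, "ax": 0, "ay": 0, "az": 0}, {"hand": 0.8, "dx": 0.045, "dy": 0.01, "dz": -0.05, "ax": 0, "ay": 0, "az": 0}, {"hand": 0.8, "dx": 0.083, "dy": 0.018, "dz": -0.06, "ax": 0, "ay": 0, "az": 0}, {"hand": 0.8, "dx": 0.122, "dy": 0.027, "dz": -0.06, "ax": 0, "ay": 0, "az": 0}, {"hand": 0.8, "dx": 0.16, "dy": 0.036, "dz": -0.06, "ax": 0, "ay": 0, "az": 0}])

```text
time: 31.73
tool_pos: [0.4763, 0.207, 0.2448]
orientation: [3.14, -0.001, 1.561]
ft_force: [0.4, 0.0, -1.3]
finger_gap: 0.497
gripper_force: 20.0
```

Request:
play_rows(steps=[{"hand": 0.8, "dx": 0.04, "dy": 0.009, "dz": 0, "ax": 0, "ay": 0, "az": 0}, {"hand": 0.8, "dx": 0.08, "dy": 0.018, "dz": 0, "ax": 0, "ay": 0, "az": 0}, {"hand": 0.8, "dx": 0.12, "dy": 0.027, "dz": 0, "ax": 0, "ay": 0, "az": 0}, {"hand": 0.8, "dx": 0.15, "dy": 0.034, "dz": 0, "ax": 0, "ay": 0, "az": 0}, {"hand": 0.8, "dx": 0.163, "dy": 0.036, "dz": 0, "ax": 0, "ay": 0, "az": 0}])

```text
time: 32.15
tool_pos: [0.5137, 0.3716, 0.243]
orientation: [3.141, -0.001, 1.564]
ft_force: [-1.2, -0.1, 0.1]
finger_gap: 0.499
gripper_force: 20.0
```

Request:
play_rows(steps=[{"hand": 0.8, "dx": 0, "dy": 0, "dz": 0, "ax": 0, "ay": 0, "az": 0}, {"hand": 0.8, "dx": 0, "dy": 0, "dz": 0, "ax": 0, "ay": 0, "az": 0}])

```text
time: 32.32
tool_pos: [0.5127, 0.3674, 0.2427]
orientation: [-3.14, 0.002, 1.562]
ft_force: [-0.6, -0.7, -0.7]
finger_gap: 0.501
gripper_force: 20.0
```

Request:
play_rows(steps=[{"hand": 0.8, "dx": 0.0005, "dy": 0.001, "dz": 0.03, "ax": 0, "ay": 0, "az": 0}, {"hand": 0.8, "dx": 0.0005, "dy": 0.001, "dz": 0.06, "ax": 0, "ay": 0, "az": 0}, {"hand": 0.8, "dx": 0.0005, "dy": 0.001, "dz": 0.09, "ax": 0, "ay": 0, "az": 0}, {"hand": 0.8, "dx": 0.0005, "dy": 0.001, "dz": 0.11, "ax": 0, "ay": 0, "az": 0}, {"hand": 0.8, "dx": 0.0005, "dy": 0.001, "dz": 0.118, "ax": 0, "ay": 0, "az": 0}])

```text
time: 32.73
tool_pos: [0.5124, 0.365, 0.1225]
orientation: [-3.137, 0.004, 1.56]
ft_force: [-1.2, -0.3, -1.4]
finger_gap: 0.495
gripper_force: 20.0
```

Request:
play_rows(steps=[{"hand": 0.8, "dx": 0, "dy": 0, "dz": 0.001, "ax": 0, "ay": 0, "az": 0}, {"hand": 0.8, "dx": 0, "dy": 0, "dz": 0.003, "ax": 0, "ay": 0, "az": 0}, {"hand": 0.8, "dx": 0, "dy": 0, "dz": 0.005, "ax": 0, "ay": 0, "az": 0}, {"hand": 0.8, "dx": 0, "dy": 0, "dz": 0.006, "ax": 0, "ay": 0, "az": 0}, {"hand": 0.8, "dx": 0, "dy": 0, "dz": 0.006, "ax": 0, "ay": 0, "az": 0}])

```text
time: 33.15
tool_pos: [0.5149, 0.3686, 0.1208]
orientation: [3.14, -0.001, 1.561]
ft_force: [0.3, -0.4, -0.6]
finger_gap: 0.497
gripper_force: 20.0
```

Request:
play_rows(steps=[{"hand": 0.8, "dx": 0, "dy": 0, "dz": 0.001, "ax": 0, "ay": 0, "az": 0}, {"hand": 0.8, "dx": 0, "dy": 0, "dz": 0.002, "ax": 0, "ay": 0, "az": 0}, {"hand": 0.8, "dx": 0, "dy": 0, "dz": 0.003, "ax": 0, "ay": 0, "az": 0}, {"hand": 0.8, "dx": 0, "dy": 0, "dz": 0.003, "ax": 0, "ay": 0, "az": 0}])

```text
time: 33.48
tool_pos: [0.5145, 0.3686, 0.1169]
orientation: [3.141, -0.0, 1.562]
ft_force: [-0.6, 0.2, 1.1]
finger_gap: 0.501
gripper_force: 20.0
```

Touching down (force +1.1 against about −1 when carried). I release and retreat.

Request:
play_rows(steps=[{"hand": -0.4, "dx": 0, "dy": 0, "dz": 0.0005, "ax": 0, "ay": 0, "az": 0}, {"hand": -0.4, "dx": 0, "dy": 0, "dz": 0, "ax": 0, "ay": 0, "az": 0}, {"hand": -0.4, "dx": 0, "dy": 0, "dz": 0, "ax": 0, "ay": 0, "az": 0}, {"hand": -0.4, "dx": 0, "dy": 0, "dz": 0, "ax": 0, "ay": 0, "az": 0}, {"hand": -0.4, "dx": 0, "dy": 0, "dz": 0, "ax": 0, "ay": 0, "az": 0}])

```text
time: 33.9
tool_pos: [0.5144, 0.3684, 0.1166]
orientation: [-3.142, 0.0, 1.561]
ft_force: [1.0, -0.4, -0.7]
finger_gap: 0.703
gripper_force: 0.0
```

Request:
play_rows(steps=[{"hand": -0.4, "dx": 0, "dy": 0, "dz": -0.015, "ax": 0, "ay": 0, "az": 0}, {"hand": -0.4, "dx": 0, "dy": 0, "dz": -0.045, "ax": 0, "ay": 0, "az": 0}, {"hand": -0.4, "dx": 0, "dy": 0, "dz": -0.08, "ax": 0, "ay": 0, "az": 0}, {"hand": -0.4, "dx": 0, "dy": 0, "dz": -0.115, "ax": 0, "ay": 0, "az": 0}, {"hand": -0.4, "dx": -0.01, "dy": 0, "dz": -0.145, "ax": 0, "ay": 0, "az": 0}])

```text
time: 34.32
tool_pos: [0.5145, 0.3596, 0.264]
orientation: [3.14, -0.001, 1.562]
ft_force: [0.4, 0.7, 0.1]
finger_gap: 0.701
gripper_force: 0.0
```

Request:
play_rows(steps=[{"hand": -0.4, "dx": -0.04, "dy": 0, "dz": 0, "ax": 0, "ay": 0, "az": 0}, {"hand": -0.4, "dx": -0.08, "dy": 0, "dz": 0, "ax": 0, "ay": 0, "az": 0}, {"hand": -0.4, "dx": -0.12, "dy": 0, "dz": 0, "ax": 0, "ay": 0, "az": 0}, {"hand": -0.4, "dx": -0.16, "dy": 0, "dz": 0, "ax": 0, "ay": 0, "az": 0}, {"hand": -0.4, "dx": -0.2, "dy": 0, "dz": 0, "ax": 0, "ay": 0, "az": 0}])

```text
time: 34.73
tool_pos: [0.512, 0.1568, 0.2619]
orientation: [3.141, -0.0, 1.562]
ft_force: [0.5, 0.1, -0.2]
finger_gap: 0.699
gripper_force: 0.0
```

Request:
play_rows(steps=[{"hand": -0.4, "dx": -0.04, "dy": 0, "dz": 0, "ax": 0, "ay": 0, "az": 0}, {"hand": -0.4, "dx": -0.08, "dy": 0, "dz": 0, "ax": 0, "ay": 0, "az": 0}, {"hand": -0.4, "dx": -0.12, "dy": 0, "dz": 0, "ax": 0, "ay": 0, "az": 0}, {"hand": -0.4, "dx": -0.15, "dy": 0, "dz": 0, "ax": 0, "ay": 0, "az": 0}, {"hand": -0.4, "dx": -0.15, "dy": 0, "dz": 0, "ax": 0, "ay": 0, "az": 0}])

```text
time: 35.15
tool_pos: [0.5108, 0.004, 0.2619]
orientation: [3.141, 0.001, 1.557]
ft_force: [0.4, 0.3, 0.0]
finger_gap: 0.702
gripper_force: 0.0
```

```bash
python3 - <<'E'
from h import *
T=read_camera("top");S=read_camera("side"); print(sense()["tool_pos"],sense()["time"])
c=lambda im,x,y,w,h,W=400,H=500:cv2.resize(im[y:y+h,x:x+w],(W,H),interpolation=cv2.INTER_CUBIC)
cv2.imwrite("pics/m9.png",np.hstack([c(S,140,150,176,220),c(T,50,90,144,180)])[...,::-1])
E
```

```text
[0.51101799 0.00747068 0.26177761] 35.25
```

View pics/m9.png

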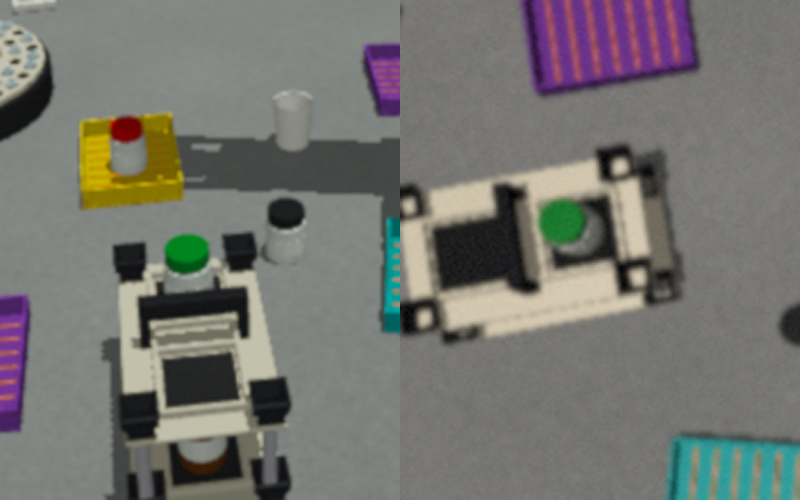

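The green jar stands in the upper pocket at (185,265) left crop. The frame is seated level, red stands in the yellow tray at (127,145), and black (285,230) and the beaker (292,120) are untouched. Handing in.

```bash
python3 -c "
from cell import *
print(finish_job())"
```

```text
the job is handed in; nothing more can be done
None
```

The job is handed in at about 35 s: both amber bottles stand in the lower frame, the upper frame is seated on it, the green jar is in its pocket, the red jar is in the yellow tray, and I never touched the black-capped jar or the beaker. The final pictures agree, but the hand-in returned no verdict.

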